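# Find the socket that fits the cell nut

### The job

One of the three socket drivers in the rack fits the brass hex nut on the middle steel cell, the one in the yellow collar. Draw the drivers forward out of their slots one at a time and try them on that nut, standing any that does not go fully home back in a rack slot, until you find the one that sits flush on the cell's flange. Finish with that driver seated on the nut, upright and still held in the gripper, the other two standing in the rack, and leave the glassware nearby where it is.

Things in the scene. Friction and masses are not known exactly. Their poses are not given: they have to be found in the camera images.
- grip_a (a point): centre of the grip of one of three drivers, alike outside, upright, 112 mm tall, 0.16 kg: steel socket sleeve 34 mm across (0 to 40 mm above its mouth, which faces down), dark neck 13 mm across (40 to 62 mm), black square grip 24 x 24 mm (62 to 112 mm, orange band near its top). This point is on the axis 88 mm above the mouth; z up, x and y square to the grip's faces
- grip_b (a point): the same on the second driver. In each mouth is a six-sided recess with corners on the +x and -x axes of this frame, 1.6 mm wider across flats than the nut it belongs to; the three recesses differ in size and depth, which cannot be seen from outside
- grip_c (a point): the same on the third driver. At the start each driver stands in a slot of the rack, any one in any slot, mouth on the foot plate, turned up to 0.25 rad from the rack's axes
- rack: fixed aluminium rack, 80 mm deep (x), 225 wide (y), 57 high; origin on the worktop under the middle slot, -x is its open front, z up. Foot plate 6 mm thick, x = -38 to +42 mm. Top plate 6 mm thick, underside 51 mm up, front edge at x = -29 mm, with three slots 18 mm wide, open to the front, at y = -75, 0, +75 mm and ending at x = +14 mm
- slot_mid (a point): point on the foot plate (6 mm above the worktop) in the middle slot; the others are 75 mm to either side along y; frame as the rack. Drivers stand about here (x -2 to +4 mm) with the neck in the slot and the sleeve under the top plate: one can rise only 5 mm, and must slide 50 mm towards -x before it can be lifted out; back the same way
- nut_seat (a point): centre of the hex nut on the middle cell (yellow collar), at the level of the flat flange round the nut's foot, 70 mm above the worktop; z up, nut corners on the +x and -x axes. The matching socket comes down until its mouth rests on the flange (grip centre 88 mm above this point); any other stops at least 5 mm higher, on the nut. Nut and cell never turn or move
- cell_block: fixed grey block, 84 mm deep (x), 220 wide (y), 20 high, origin centre of its underside; carries three steel cells 56 mm across, 70 mm apart along y. One cell has a nut 16 mm across flats and 26 mm high, one 19 and 19 mm, one 22 and 12 mm, each with a 2.5 mm chamfer on top; any of them may stand in the middle
- beaker_mid (a point): middle of a small glass beaker, 54 mm across, 68 mm tall (34 mm above its foot); a bystander, to be left where it stands
- dropper_mid (a point): middle of an amber dropper bottle, 33 mm across, 106 mm tall (53 mm above its foot); a bystander, to be left where it stands
- vial_mid (a point): middle of a small glass vial with a black cap, 25 mm across, 50 mm tall (25 mm above its foot); a bystander, to be left where it stands
Not all that is in view belongs to the job. Leave any blue or turquoise look-alike of the part that bears grip_b alone.

How it is judged:
By the outcome, as a careful person would: the job done as asked, in the order asked, and still so for the second after the job is handed in, while the arm keeps its last pose, push and grip.
It also fails if it takes over 72 s, if anything falls off the work surface, if the arm or the gripper's body presses on something with over 40 N, if the wrist force passes 120 N, or if a joint passes its speed limit or range.

### The arm

A 6-joint arm with a two-finger parallel gripper is mounted at the origin on a cart in front of the work surface, level with it; the furniture and walls round the work are solid. World frame = base frame: x ahead of the robot, y to its left, z up, the work surface at z = 0. Lengths are in m, angles in rad, forces in N, time in s.
With the tool pointing down it reaches from about 0.35 to 0.975 m from the base axis. Payload 4.9 kg.
Tool frame: the origin (TCP) lies at the very end of the fingers, on their centre line; the grasp point (between the pads) lies 19 mm behind it; z points along the fingers, x is the direction in which the jaws open and shut, and the axes are right-handed (so a half turn about z gives the same grasp; the last joint's range is limited). The gripper opens to 85 mm and grips with 20 to 120 N. Pads are 22 mm wide; open, the fingers measure 114 mm over their backs; the gripper's body (76 mm by 85 mm) begins 54 mm behind the grasp point. The pads swing forward as they close: fully open they stand 13 mm farther back than shut.
Start: joints at [-1.256, 0.053, 1.613, -0, 1.476, -0.119], TCP at [0.263, -0.567, 0.231] pointing down, gripper open.
Joint ranges: [-3.01, 3.01], [-1.01, 2.22], [0.06, 2.58], [-1.02, 4.17], [0.09, 2.62], [-3.14, 3.14]. Speed limits (rad/s): [2.57, 2.57, 3.14, 3.14, 3.14, 3.14].

### API

Orientations are given as a unit quaternion [w, x, y, z].
In Python, from plant import * gives the robot as it stands.
- The arm moves only by the shell command python3 -m inch 'ROWS'. ROWS is text: rows parted by semicolons, each of 7 numbers parted by spaces: the shift along the tool's x, y, z in m, then the turn, a rotation vector about the tool's x, y, z in rad, then the closure, from 0 (fully open) to 1 (shut). A call has 1 to 10 rows; each row shifts and turns the commanded pose from where the row before left it, along the tool's axes as they then stand; what a row does not reach is not made up. A row lasts 1/12 s, in which the tool goes at most 41.7 mm and 7.16 degrees, less where a joint would pass 70% of its speed; a pose out of reach is approached as far as the arm can. A call with a gripper value outside its range is refused whole. The fingers move at their own pace and stop on an object; the grip force is fixed at half the most. Time passes only in rows, so rows that do not move let the fingers close. It gives the time, the measured TCP pose, the force and the opening at its end, in the units of the state.
- state(): the state, without advancing time (a new reading comes with each control period).
- grab_frame(name): name is "side" or "top" or "wrist"; returns the picture (384x512x3 uint8, blue, green, red); there is no depth.
- camera_info(name): a dict with "vertical_fov" (degrees; the focal length in pixels is half the picture's height over the tangent of half this angle, whatever the lens; pixels are square), "cx", "cy" (the principal point, pixels), "origin" and "rotation" of the camera in the world. Camera axes: x right, y down, z forward; pixel columns grow to the right and rows downward; lengths in m; the calibration is good to about 2 mm. The wrist camera is an equidistant fisheye: a pixel r from the principal point sees the ray r / f radians off the axis. A picture is of the moment at which its call begins: read the wrist's pose just before it. camera_info takes no time and is no camera call; for the wrist camera it gives the pose at the moment of the call.
- job_done(): hands the job in, once; it reports no verdict.
The state is a dict: "time": time; "joint_pos": joint angles; "joint_vel": joint speeds; "joint_efforts": joint torques, N m; "tool_pos": TCP position; "tool_rot": TCP orientation; "contact_force": force on the tool from outside, world axes, zero at the start; "ft_torque": the same for the moment, N m; "gripper_width": opening from 0.0 (shut) to 1.0 (fully open).
Only numpy, scipy, OpenCV 4.12 (cv2) and the standard library are available. Lean on these libraries where they do the work, as an engineer would, in place of code of your own. Each camera call takes 0.05 s, during which the arm holds its last target.

## Working session

There is one attempt and no reset: what is moved stays moved. The work goes in short steps, Python scripts to look and compute and a shell command to move; the robot and the scene stay as the last step left them, time stands still between calls to the robot, and variables do not carry over. Pictures are saved under pics/ and viewed, and the job is handed in when it is done.

```bash
ls; mkdir -p pics; python3 - <<'E'
from plant import *
import cv2
print(state())
for n in ("side","top","wrist"):
    i=camera_info(n); print(n,i)
    cv2.imwrite(f"pics/{n}0.png",grab_frame(n))
E
```

```text
pics
{'time': 0.0, 'joint_pos': array([-1.25599573e+00,  5.33462837e-02,  1.61429662e+00,  1.41605955e-05,
        1.47599832e+00, -1.18994626e-01]), 'joint_vel': array([ 4.51639673e-05, -7.49911878e-04,  2.57796710e-04, -8.52511751e-04,
        7.95231703e-04,  2.14168964e-03]), 'joint_efforts': array([ 1.37865522e-03, -3.93688917e+01, -3.70171273e+01,  1.38319871e-05,
        7.23878969e-03, -6.36221188e-06]), 'tool_pos': array([ 0.26251115, -0.56651067,  0.23006801]), 'tool_rot': array([-6.55461904e-04,  8.42708371e-01, -5.38369345e-01, -7.87134277e-04]), 'contact_force': array([-0.3569794 , -0.88459088,  0.17331903]), 'ft_torque': array([0.03685517, 0.06432387, 0.01494127]), 'gripper_width': 1.0000824553669012}
side {'vertical_fov': 49.70529285818589, 'cx': 255.74054954508082, 'cy': 192.6771300234005, 'origin': array([ 1.02603572, -0.66440963,  1.01865586]), 'rotation': array([-0.32668458,  0.89645095,  0.27949626, -0.10739979])}
top {'vertical_fov': 49.498708628908865, 'cx': 254.10993636581108, 'cy': 192.85211589709795, 'origin': array([ 0.36680143, -0.01684919,  1.20253662]), 'rotation': array([-0.05981094,  0.71011588, -0.69939647,  0.05479652])}
wrist {'vertical_fov': 65.70646984690485, 'cx': 250.98995028602067, 'cy': 190.79428961588016, 'origin': array([ 0.32754096, -0.53769161,  0.37223363]), 'rotation': array([ 0.1178478 ,  0.83437762, -0.53304555, -0.07608104])}
```

View pics/side0.png

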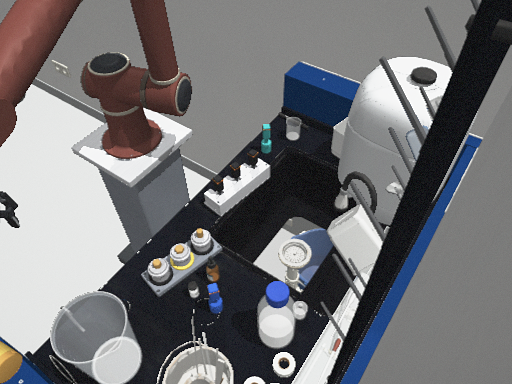

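View pics/top0.png

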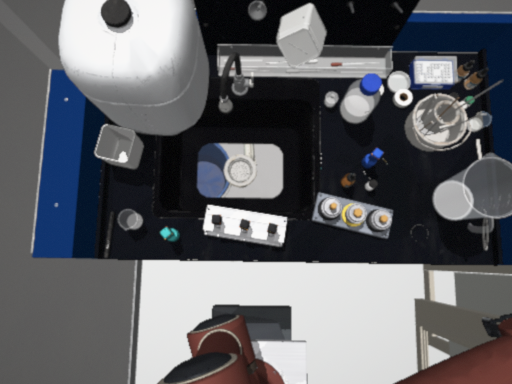

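View pics/wrist0.png

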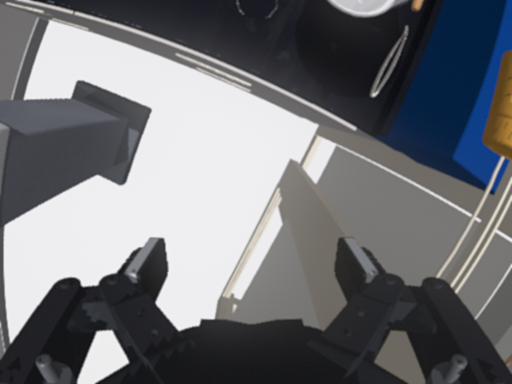

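```bash
cat > h.py <<'E'
from plant import *
import numpy as np, cv2
from scipy.spatial.transform import Rotation as R
def Rq(q): return R.from_quat(np.r_[q[1:],q[0]])
def ray(n,u,v,i=None):
    i=i or camera_info(n); f=192/np.tan(np.radians(i["vertical_fov"]/2))
    d=np.array([u-i["cx"],v-i["cy"]])
    if n.startswith("wrist"):
        r=np.hypot(*d); t=r/f; c=np.r_[np.sin(t)*d/max(r,1e-9),np.cos(t)]
    else: c=np.r_[d/f,1]
    c=Rq(i["rotation"]).apply(c); return np.array(i["origin"]),c/np.linalg.norm(c)
def onz(n,u,v,z,i=None):
    o,d=ray(n,u,v,i); return o+d*(z-o[2])/d[2]
def tri(rays):
    A=np.zeros((3,3));b=np.zeros(3)
    for o,d in rays:
        P=np.eye(3)-np.outer(d,d);A+=P;b+=P@o
    p=np.linalg.solve(A,b); return p,[np.linalg.norm((np.eye(3)-np.outer(d,d))@(p-o)) for o,d in rays]
def proj(n,p,i=None):
    i=i or camera_info(n); f=192/np.tan(np.radians(i["vertical_fov"]/2))
    c=Rq(i["rotation"]).inv().apply(np.array(p)-i["origin"])
    if n.startswith("wrist"):
        r=np.hypot(c[0],c[1]);t=np.arctan2(r,c[2]);d=c[:2]/max(r,1e-9)*t*f
    else: d=c[:2]/c[2]*f
    return d+[i["cx"],i["cy"]]
E
python3 - <<'E'
from h import *
t=cv2.imread("pics/top0.png");s=cv2.imread("pics/side0.png")
cv2.imwrite("pics/t1.png",cv2.resize(t[180:260,195:400],None,fx=3.9,fy=3.9,interpolation=2))
cv2.imwrite("pics/s1.png",cv2.resize(s[120:300,130:310],None,fx=3.3,fy=3.3,interpolation=2))
for z in(0.,.057): print(onz("top",205,208,z),onz("top",287,222,z),onz("top",284,244,z),onz("top",203,233,z))
print(onz("top",354,214,.08),onz("top",329,208,.08),onz("top",380,218,.08))
E
```

```text
[0.5168103  0.13548112 0.        ] [ 0.47959803 -0.10316563  0.        ] [ 0.41627511 -0.0947548   0.        ] [0.44416645 0.13872696 0.        ]
[0.5096999  0.12826069 0.057     ] [ 0.47425149 -0.09907424  0.057     ] [ 0.41393006 -0.09106209  0.057     ] [0.44049936 0.13135268 0.057     ]
[ 0.49651704 -0.27848197  0.08      ] [ 0.51186034 -0.21115715  0.08      ] [ 0.48671342 -0.34831739  0.08      ]
```

View pics/t1.png

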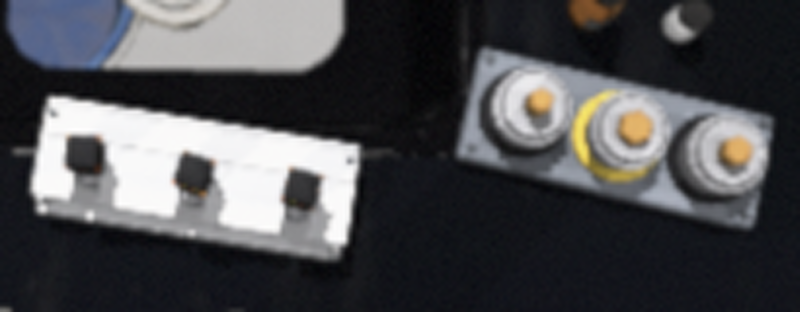

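View pics/s1.png

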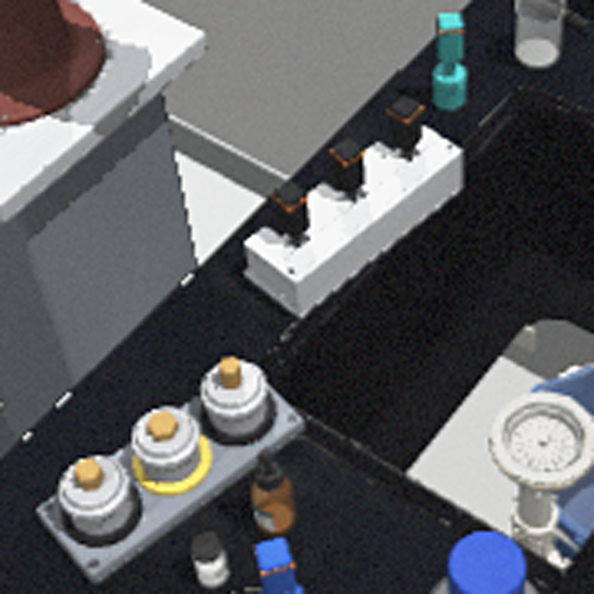

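```bash
cat >> h.py <<'E'
def plan(pos,ang,n,st=None,zup=True):
    "rows in tool axes to bring TCP to pos with tool x at world angle ang, tool straight down, n rows"
    st=st or state(); p=np.array(st["tool_pos"]); r=Rq(st["tool_rot"])
    tgt=R.from_matrix(np.array([[np.cos(ang),np.sin(ang),0],[np.sin(ang),-np.cos(ang),0],[0,0,-1]]))
    w=(r.inv()*tgt).as_rotvec(); x=r.as_matrix()[:,0]
    print("now",p.round(4),"ang %.4f"%np.arctan2(x[1],x[0]),"rotvec tot",w.round(4),"world d",(np.array(pos)-p).round(4),"tool d",r.inv().apply(np.array(pos)-p).round(4))
    for k in range(n):
        d=r.inv().apply((np.array(pos)-p)/n); print("%.4f %.4f %.4f  %.4f %.4f %.4f"%(*d,*(w/n)))
        r=r*R.from_rotvec(w/n)
E
python3 -c "
from h import *
plan((.43,-.27,.34),-1.74,10)"
```

```text
now [ 0.2626 -0.5666  0.2303] ang -1.1370 rotvec tot [3.00e-04 1.60e-03 6.03e-01] world d [0.1674 0.2966 0.1097] tool d [-0.199  -0.2766 -0.1093]
-0.0199 -0.0277 -0.0109  0.0000 0.0002 0.0603
-0.0215 -0.0264 -0.0109  0.0000 0.0002 0.0603
-0.0231 -0.0251 -0.0109  0.0000 0.0002 0.0603
-0.0245 -0.0236 -0.0109  0.0000 0.0002 0.0603
-0.0259 -0.0221 -0.0109  0.0000 0.0002 0.0603
-0.0272 -0.0205 -0.0109  0.0000 0.0002 0.0603
-0.0284 -0.0188 -0.0109  0.0000 0.0002 0.0603
-0.0295 -0.0171 -0.0110  0.0000 0.0002 0.0603
-0.0304 -0.0153 -0.0110  0.0000 0.0002 0.0603
-0.0313 -0.0134 -0.0110  0.0000 0.0002 0.0603
```

```bash
python3 -m inch '-.020 -.028 -.011 0 0 .06 .4;-.0215 -.0265 -.011 0 0 .06 .4;-.023 -.025 -.011 0 0 .06 .4;-.0245 -.0235 -.011 0 0 .06 .4;-.026 -.022 -.011 0 0 .06 .4;-.027 -.0205 -.011 0 0 .06 .4;-.0285 -.019 -.011 0 0 .06 .4;-.0295 -.017 -.011 0 0 .06 .4;-.030 -.015 -.011 0 0 .06 .4;-.031 -.013 -.011 0 0 .06 .4'
python3 -m inch '0 0 0 0 0 0 .4;0 0 0 0 0 0 .4'
python3 - <<'E'
from h import *
import pickle
i=camera_info("wrist");f=grab_frame("wrist");cv2.imwrite("pics/w1.png",f);pickle.dump(i,open("w1.pkl","wb"))
print(i,state()["joint_pos"],state()["gripper_width"])
E
```

```text
time: 0.98
tool_pos: [0.4295, -0.2691, 0.3416]
tool_rot: [0.0, -0.645, 0.764, 0.0]
contact_force: [0.5, 0.6, 0.1]
gripper_width: 0.6
time: 1.15
tool_pos: [0.4298, -0.2697, 0.3421]
tool_rot: [-0.0, -0.647, 0.762, -0.001]
contact_force: [1.3, -0.3, -0.6]
gripper_width: 0.601
{'vertical_fov': 65.70646984690485, 'cx': 250.98995028602067, 'cy': 190.79428961588016, 'origin': array([ 0.50024378, -0.28145672,  0.4842218 ]), 'rotation': array([-0.09098936, -0.6408901 ,  0.75483303,  0.10586744])} [-7.08908905e-01 -2.72779621e-01  1.73329676e+00 -4.95686357e-04
  1.68101910e+00  1.02621197e+00] 0.600043231049104
```

View pics/w1.png

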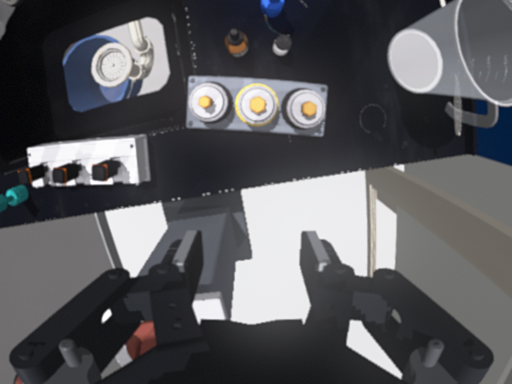

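```bash
python3 -c "
from h import *
plan((.38,-.02,.32),-1.726,8)"
```

```text
now [ 0.4292 -0.2705  0.3411] ang -1.7352 rotvec tot [ 0.0002 -0.0004 -0.0092] world d [-0.0492  0.2505 -0.0211] tool d [-0.2391  0.0895  0.021 ]
-0.0299 0.0112 0.0026  0.0000 -0.0001 -0.0011
-0.0299 0.0112 0.0026  0.0000 -0.0001 -0.0011
-0.0299 0.0111 0.0026  0.0000 -0.0001 -0.0011
-0.0299 0.0111 0.0026  0.0000 -0.0001 -0.0011
-0.0299 0.0110 0.0026  0.0000 -0.0001 -0.0011
-0.0299 0.0110 0.0026  0.0000 -0.0001 -0.0011
-0.0300 0.0110 0.0026  0.0000 -0.0001 -0.0011
-0.0300 0.0109 0.0026  0.0000 -0.0001 -0.0011
```

```bash
python3 -m inch '-.03 .011 .0026 0 0 0 .4;-.03 .011 .0026 0 0 0 .4;-.03 .011 .0026 0 0 0 .4;-.03 .011 .0026 0 0 0 .4;-.03 .011 .0026 0 0 0 .4;-.03 .011 .0026 0 0 0 .4;-.03 .011 .0026 0 0 0 .4;-.03 .011 .0026 0 0 0 .4;0 0 0 0 0 0 .4;0 0 0 0 0 0 .4'
python3 - <<'E'
from h import *
import pickle
i=camera_info("wrist");f=grab_frame("wrist");cv2.imwrite("pics/w2.png",f);pickle.dump(i,open("w2.pkl","wb"))
print(i,state()["joint_pos"],state()["gripper_width"])
E
```

```text
time: 2.03
tool_pos: [0.3816, -0.0195, 0.3196]
tool_rot: [-0.001, -0.647, 0.763, 0.0]
contact_force: [-0.3, -0.1, 0.7]
gripper_width: 0.6
{'vertical_fov': 65.70646984690485, 'cx': 250.98995028602067, 'cy': 190.79428961588016, 'origin': array([ 0.45230974, -0.0315649 ,  0.46157904]), 'rotation': array([-0.09137503, -0.63999016,  0.75539169,  0.10698874])} [-2.47820008e-01 -6.03058968e-01  2.00183875e+00 -7.33519670e-04
  1.74367838e+00  1.48939147e+00] 0.596773857893683
```

View pics/w2.png

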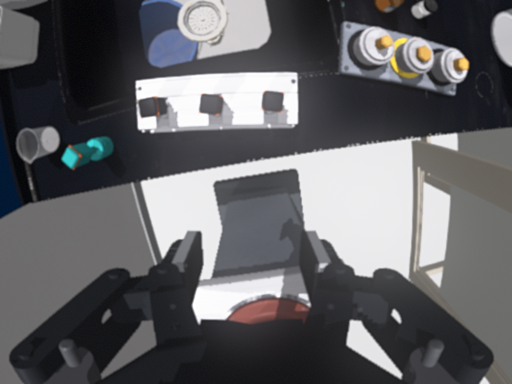

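```bash
python3 - <<'E'
from h import *
a=cv2.imread("pics/w2.png")[60:150,120:310];b=cv2.imread("pics/w1.png")[65:145,180:335]
cv2.imwrite("pics/c2.png",cv2.resize(a,None,fx=4.2,fy=4.2,interpolation=cv2.INTER_CUBIC))
cv2.imwrite("pics/c1.png",cv2.resize(b,None,fx=5,fy=5,interpolation=cv2.INTER_CUBIC))
for n,box in(("w1",(185,330,70,140)),("w2",(340,475,15,100)),("top0",(310,400,190,240)),("side0",(140,220,220,290))):
    im=cv2.imread(f"pics/{n}.png");hsv=cv2.cvtColor(im,cv2.COLOR_BGR2HSV)
    m=cv2.inRange(hsv,(12,110,120),(22,255,255));mm=np.zeros_like(m);x0,x1,y0,y1=box;mm[y0:y1,x0:x1]=m[y0:y1,x0:x1]
    k,l,s,c=cv2.connectedComponentsWithStats(mm)
    print(n,[(s[j][:5].tolist(),c[j].round(2).tolist()) for j in range(1,k) if s[j][4]>8])
E
```

```text
w1 [([199, 96, 12, 12, 46], [206.61, 102.37]), ([250, 97, 15, 16, 72], [257.97, 105.58]), ([302, 102, 14, 14, 154], [308.52, 108.56])]
w2 [([376, 36, 16, 11, 114], [384.54, 41.17]), ([417, 46, 14, 15, 142], [423.57, 53.3]), ([454, 58, 15, 12, 123], [462.24, 63.41])]
top0 [([330, 204, 6, 5, 23], [332.96, 205.91]), ([354, 209, 8, 8, 47], [357.32, 212.57]), ([380, 216, 7, 6, 35], [383.2, 218.46])]
side0 [([197, 228, 6, 10, 48], [199.5, 232.21]), ([175, 245, 9, 8, 52], [178.94, 248.83]), ([153, 259, 8, 9, 53], [156.64, 263.3]), ([207, 269, 4, 3, 9], [208.44, 269.67]), ([210, 272, 8, 9, 40], [214.4, 275.73])]
```

View pics/c2.png

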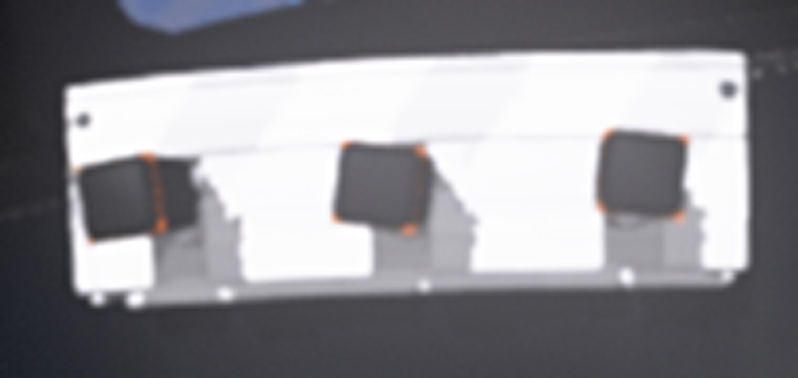

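View pics/c1.png

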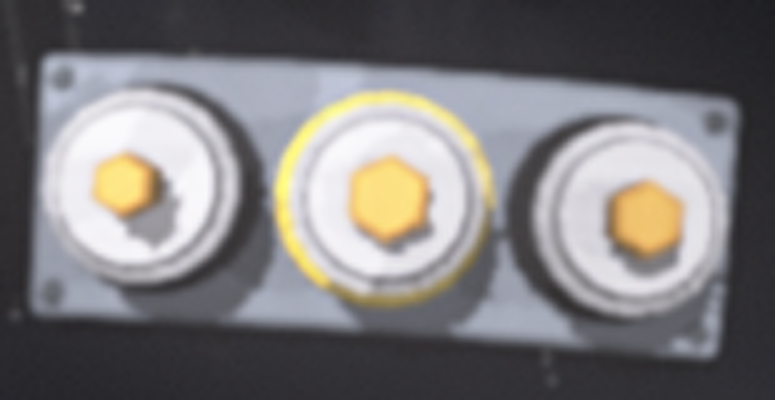

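```bash
python3 - <<'E'
from h import *
import pickle
I={"w1":pickle.load(open("w1.pkl","rb")),"w2":pickle.load(open("w2.pkl","rb")),"top0":camera_info("top"),"side0":camera_info("side")}
N={"w1":"wrist","w2":"wrist","top0":"top","side0":"side"}
pts={"w1":{},"w2":{},"top0":{},"side0":{}}
for n,box in(("w1",(185,330,70,140)),("w2",(340,475,15,100)),("top0",(310,400,190,240)),("side0",(140,220,220,270))):
    im=cv2.imread(f"pics/{n}.png");x0,x1,y0,y1=box
    c=cv2.resize(im[y0:y1,x0:x1],None,fx=6,fy=6,interpolation=cv2.INTER_CUBIC)
    hsv=cv2.cvtColor(c,cv2.COLOR_BGR2HSV)
    m=cv2.inRange(hsv,(10,80,130),(24,255,255))
    m[cv2.inRange(hsv,(23,0,0),(40,255,255))>0]=0
    cs,_=cv2.findContours(m,0,1)
    for q in sorted(cs,key=lambda q:q[:,0,0].mean()):
        a=cv2.contourArea(q)
        if a<400: continue
        (cx,cy),r=cv2.minEnclosingCircle(q);M=cv2.moments(q)
        print(n,"cen",round(M["m10"]/M["m00"]/6+x0-.4,2),round(M["m01"]/M["m00"]/6+y0-.4,2),"circ",round(cx/6+x0-.4,2),round(cy/6+y0-.4,2),"r",round(r/6,2),"area",a/36)
    cv2.imwrite(f"pics/m_{n}.png",cv2.resize(np.hstack([c,cv2.cvtColor(m,8)]),None,fx=.43,fy=.43) if 0 else c)
E
```

```text
w1 cen 204.68 101.52 circ 204.72 101.45 r 6.64 area 115.58333333333333
w1 cen 250.07 123.18 circ 248.52 120.52 r 11.89 area 15.11111111111111
w1 cen 257.31 104.42 circ 257.27 104.43 r 8.6 area 200.02777777777777
w1 cen 265.24 122.6 circ 266.93 120.35 r 8.92 area 12.805555555555555
w1 cen 308.64 108.52 circ 308.62 108.5 r 7.78 area 165.97222222222223
w2 cen 385.69 41.03 circ 383.71 40.99 r 8.24 area 109.05555555555556
w2 cen 424.04 53.15 circ 423.27 53.59 r 8.1 area 148.19444444444446
w2 cen 462.87 63.46 circ 460.97 64.23 r 8.1 area 115.5
top0 cen 333.04 205.55 circ 332.94 205.49 r 3.23 area 26.23611111111111
top0 cen 357.47 212.32 circ 357.4 212.4 r 4.31 area 51.166666666666664
top0 cen 383.53 218.25 circ 383.33 218.15 r 3.87 area 37.93055555555556
side0 cen 156.65 263.07 circ 156.68 263.35 r 4.84 area 53.52777777777778
side0 cen 178.95 248.68 circ 178.86 248.88 r 4.61 area 55.458333333333336
side0 cen 199.67 231.89 circ 199.59 232.5 r 4.91 area 40.138888888888886
```

```bash
python3 - <<'E'
from h import *
import pickle
I={"w1":pickle.load(open("w1.pkl","rb")),"w2":pickle.load(open("w2.pkl","rb"))}
print("w1 mid",onz("wrist",257.3,104.4,.079,I["w1"]))
print("w1 L",onz("wrist",204.7,101.5,.095,I["w1"]),"R",onz("wrist",308.6,108.5,.086,I["w1"]))
print("top mid",onz("top",357.4,212.35,.079)," side",onz("side",178.9,248.75,.078))
print("top L,R",onz("top",333,205.5,.09),onz("top",383.4,218.2,.083))
rs=[ray("wrist",257.3,104.4,I["w1"]),ray("side",178.9,248.7),ray("top",357.4,212.3)]
print(tri(rs));print(tri(rs[:2]))
# w1 collar/block corners
c=lambda x,y:(x/5+180-.4,y/5+65-.4)
q=[onz("wrist",*c(*p),.02,I["w1"]) for p in((42,56),(740,100),(718,358),(30,316))]
for p in q: print("block",p)
def cc(x,y): return (x/4.2+120-.4,y/4.2+60-.4)
k=[onz("wrist",*cc(*p),.057,I["w2"]) for p in((66,87),(746,53),(748,270),(76,290))]
for p in k: print("rack",p)
G=[[(78,168),(150,156),(163,228),(92,240)],[(345,144),(424,150),(412,230),(336,218)],[(608,132),(687,138),(681,217),(600,207)]]
for g in G:
    w=np.array([onz("wrist",*cc(*p),.118,I["w2"]) for p in g])[:,:2]
    e=w[1]-w[0];f=w[2]-w[3];h=w[1]-w[2];j=w[0]-w[3]
    print("grip",w.mean(0),[np.linalg.norm(v).round(4) for v in(e,f,h,j)],[np.arctan2(v[1],v[0]).round(3) for v in(e,f,h,j)])
E
```

```text
w1 mid [ 0.50296758 -0.29118247  0.079     ]
w1 L [ 0.51857509 -0.224162    0.095     ] R [ 0.4877021  -0.35823511  0.086     ]
top mid [ 0.50126467 -0.28801468  0.079     ]  side [ 0.50638722 -0.29377658  0.078     ]
top L,R [ 0.51750618 -0.2202659   0.09      ] [ 0.48599022 -0.35654969  0.083     ]
(array([ 0.50257291, -0.29075713,  0.07056677]), [np.float64(0.0007729517953651081), np.float64(0.00035033789874492575), np.float64(0.0006985822560571999)])
(array([ 0.503019  , -0.29134119,  0.072104  ]), [np.float64(8.466498308064652e-06), np.float64(8.466498308114068e-06)])
block [ 0.56764659 -0.19415021  0.02      ]
block [ 0.51971278 -0.40709171  0.02      ]
block [ 0.4388592  -0.38857277  0.02      ]
block [ 0.48711927 -0.17556691  0.02      ]
rack [0.52236652 0.12085572 0.057     ]
rack [ 0.49001277 -0.101309    0.057     ]
rack [ 0.41963918 -0.0910946   0.057     ]
rack [0.45362001 0.13093376 0.057     ]
grip [0.47632669 0.08753379] [np.float64(0.0222), np.float64(0.0219), np.float64(0.021), np.float64(0.0213)] [np.float64(-1.651), np.float64(-1.634), np.float64(-0.007), np.float64(0.005)]
grip [0.4641654  0.01388027] [np.float64(0.0219), np.float64(0.0214), np.float64(0.0223), np.float64(0.0207)] [np.float64(-1.841), np.float64(-1.917), np.float64(-0.323), np.float64(-0.301)]
grip [ 0.45513477 -0.05782173] [np.float64(0.0215), np.float64(0.0223), np.float64(0.0219), np.float64(0.0208)] [np.float64(-1.796), np.float64(-1.847), np.float64(-0.231), np.float64(-0.266)]
```

```bash
python3 - <<'E'
from h import *
import pickle
W=pickle.load(open("w2.pkl","rb"))
def cc(x,y): return (x/4.2+120-.4,y/4.2+60-.4)
def ss(x,y): return (x/3.3+130-.4,y/3.3+120-.4)
t1=lambda x,y:(x/3.9+195-.4,y/3.9+180-.4)
for a,b,t in(((121,198),(406,106),(84,156)),((380,186),(347,150),(195,176)),((644,174),(290,194),(302,189))):
    rs=[ray("wrist",*cc(*a),W),ray("side",*ss(*b)),ray("top",*t1(*t))]
    print(tri(rs),tri(rs[:2])[0])
# blocks/flange edges: rack top corner far-right
print("rack corner",tri([ray("wrist",*cc(746,53),W),ray("side",*ss(296,282))]))
plan((.455,-.058,.17),-1.821,8)
E
```

```text
(array([0.47524537, 0.09124364, 0.11063767]), [np.float64(0.002016049319485655), np.float64(0.0017930605952064674), np.float64(0.002513295939944736)]) [0.47714924 0.08979382 0.11339955]
(array([0.46263331, 0.01580122, 0.10853156]), [np.float64(0.0018649663178705864), np.float64(0.0008427547031539072), np.float64(0.002093321905944566)]) [0.46430648 0.01471088 0.11093363]
(array([ 0.45398346, -0.05717745,  0.10961857]), [np.float64(0.0016033789872702355), np.float64(0.00021647629594794901), np.float64(0.0015780619890811095)]) [ 0.45509366 -0.05819948  0.11133302]
rack corner (array([ 0.49033668, -0.10159114,  0.05477427]), [np.float64(0.0001544004040378249), np.float64(0.00015440040403776482)])
now [ 0.3819 -0.0203  0.3198] ang -1.7373 rotvec tot [ 0.0009 -0.0007  0.0837] world d [ 0.0731 -0.0377 -0.1498] tool d [ 0.025  -0.0785  0.1497]
0.0031 -0.0098 0.0187  0.0001 -0.0001 0.0105
0.0030 -0.0098 0.0187  0.0001 -0.0001 0.0105
0.0029 -0.0099 0.0187  0.0001 -0.0001 0.0105
0.0028 -0.0099 0.0187  0.0001 -0.0001 0.0105
0.0027 -0.0099 0.0187  0.0001 -0.0001 0.0105
0.0026 -0.0100 0.0187  0.0001 -0.0001 0.0105
0.0025 -0.0100 0.0187  0.0001 -0.0001 0.0105
0.0024 -0.0100 0.0187  0.0001 -0.0001 0.0105
```

```bash
python3 -m inch '.003 -.010 .0187 0 0 .0105 .4;.003 -.010 .0187 0 0 .0105 .4;.003 -.010 .0187 0 0 .0105 .4;.003 -.010 .0187 0 0 .0105 .4;.0025 -.010 .0187 0 0 .0105 .4;.0025 -.010 .0187 0 0 .0105 .4;.0025 -.010 .0187 0 0 .0105 .4;.0025 -.010 .0187 0 0 .0105 .4;0 0 0 0 0 0 .4'
python3 - <<'E'
from h import *
import pickle
i=camera_info("wrist");f=grab_frame("wrist");cv2.imwrite("pics/w3.png",f);pickle.dump(i,open("w3.pkl","wb"))
plan((.455,-.058,.075),-1.821,1)
print(state()["joint_pos"],state()["contact_force"])
E
```

```text
time: 2.83
tool_pos: [0.4543, -0.0592, 0.166]
tool_rot: [-0.003, -0.612, 0.791, 0.003]
contact_force: [0.4, 0.2, -0.4]
gripper_width: 0.604
now [ 0.4546 -0.0589  0.1681] ang -1.8242 rotvec tot [ 0.0064 -0.0002 -0.0032] world d [ 0.0004  0.0009 -0.0931] tool d [-0.001  -0.0008  0.0931]
-0.0010 -0.0008 0.0931  0.0064 -0.0002 -0.0032
[-2.91146718e-01 -3.12808027e-01  2.05125561e+00 -4.44548320e-04
  1.40956953e+00  1.53317245e+00] [-0.14528626 -0.07000287  0.35958256]
```

View pics/w3.png

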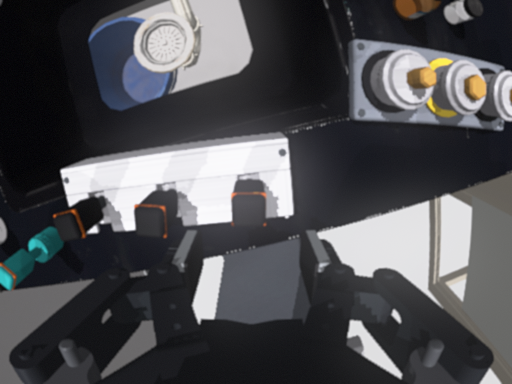

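```bash
python3 -m inch '0 0 .02 0 0 0 .4;0 0 .02 0 0 0 .4;0 0 .02 0 0 0 .4;0 0 .017 0 0 0 .4;0 0 .009 0 0 0 .4;0 0 .006 0 0 0 .4;0 0 0 0 0 0 .4;0 0 0 0 0 0 .4'
python3 - <<'E'
from h import *
f=grab_frame("wrist");cv2.imwrite("pics/w4.png",f)
plan((.455,-.058,.075),-1.821,1)
E
```

```text
time: 3.55
tool_pos: [0.4566, -0.0576, 0.0799]
tool_rot: [0.0, -0.613, 0.79, -0.001]
contact_force: [-0.4, 0.1, 0.0]
gripper_width: 0.602
now [ 0.4569 -0.0576  0.0803] ang -1.8213 rotvec tot [-0.0022 -0.0001 -0.0003] world d [-0.0019 -0.0004 -0.0053] tool d [0.0008 0.0018 0.0053]
0.0008 0.0018 0.0053  -0.0022 -0.0001 -0.0003
```

View pics/w4.png

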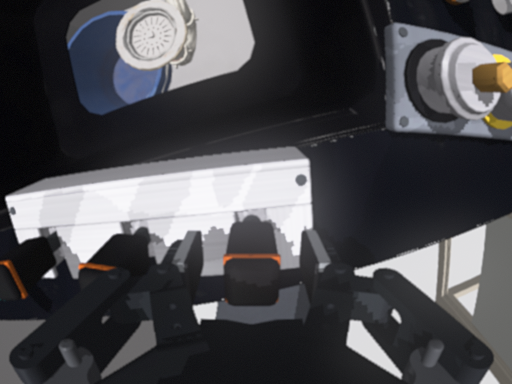

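```bash
python3 -m inch '.0005 .002 .005 0 0 0 .4;0 0 0 0 0 0 1;0 0 0 0 0 0 1;0 0 0 0 0 0 1;0 0 0 0 0 0 1;0 0 0 0 0 0 1;0 0 0 0 0 0 1'
python3 - <<'E'
from h import *
f=grab_frame("wrist");cv2.imwrite("pics/w5.png",f)
plan((.455,-.058,.075),-1.821,1);print(state()["ft_torque"],state()["gripper_width"]*85)
E
```

```text
time: 4.18
tool_pos: [0.4542, -0.0572, 0.0743]
tool_rot: [0.0, -0.613, 0.79, -0.0]
contact_force: [-0.9, 0.4, 3.1]
gripper_width: 0.275
now [ 0.4541 -0.0572  0.0742] ang -1.8209 rotvec tot [-0.0005  0.      0.0001] world d [ 0.0009 -0.0008  0.0008] tool d [ 0.0006 -0.001  -0.0008]
0.0006 -0.0010 -0.0008  -0.0005 0.0000 0.0001
[ 0.01817658  0.06393891 -0.01870599] 23.856129326191454
```

View pics/w5.png

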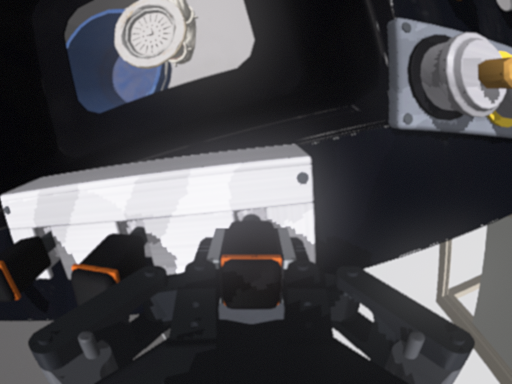

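```bash
python3 -m inch '0 0 -.0013 0 0 0 1;0 0 -.0012 0 0 0 1;0 0 0 0 0 0 1'; python3 -c "
from h import *
s=state();p=s['tool_pos'];plan(p+.056*np.array([-.989,.1475,0]),-1.821,1);print(s['contact_force'])"
```

```text
time: 4.48
tool_pos: [0.4537, -0.0571, 0.0762]
tool_rot: [-0.0, -0.613, 0.79, 0.0]
contact_force: [0.1, 0.5, -1.0]
gripper_width: 0.272
now [ 0.4537 -0.0571  0.0762] ang -1.8210 rotvec tot [ 0.0004  0.     -0.    ] world d [-0.0554  0.0083  0.    ] tool d [0.0057 0.0557 0.    ]
0.0057 0.0557 0.0000  0.0004 0.0000 -0.0000
[ 0.09459088  0.48981321 -1.00649733]
```

```bash
python3 -m inch '.0003 .003 0 0 0 0 1;.0008 .008 0 0 0 0 1;.0011 .011 0 0 0 0 1;.0011 .011 0 0 0 0 1;.0011 .011 0 0 0 0 1;.0009 .009 0 0 0 0 1;.0004 .004 0 0 0 0 1;0 0 0 0 0 0 1;0 0 0 0 0 0 1'; python3 -c "
from h import *
s=state();p=s['tool_pos'];plan((.39,-.06,.205),-1.794,5);print(s['contact_force'])"
```

```text
time: 5.23
tool_pos: [0.3972, -0.0486, 0.0764]
tool_rot: [0.0, -0.613, 0.79, -0.0]
contact_force: [0.6, 0.2, -1.1]
gripper_width: 0.265
now [ 0.3972 -0.0486  0.0764] ang -1.8211 rotvec tot [-0.0005 -0.     -0.0271] world d [-0.0072 -0.0114  0.1286] tool d [ 0.0128  0.0041 -0.1286]
0.0026 0.0008 -0.0257  -0.0001 -0.0000 -0.0054
0.0026 0.0008 -0.0257  -0.0001 -0.0000 -0.0054
0.0026 0.0008 -0.0257  -0.0001 -0.0000 -0.0054
0.0026 0.0009 -0.0257  -0.0001 -0.0000 -0.0054
0.0026 0.0009 -0.0257  -0.0001 -0.0000 -0.0054
[ 0.63236048  0.24067821 -1.13139687]
```

```bash
python3 -m inch '0 0 -.01 0 0 0 1;0 0 -.02 0 0 0 1;0 0 -.03 0 0 0 1;0 0 -.03 0 0 0 1;0 0 -.025 0 0 0 1;0 0 -.015 0 0 0 1'; python3 -c "
from h import *
s=state();p=s['tool_pos'];plan((.503,-.291,.205),-1.794,10);print(s['contact_force'])"
```

```text
time: 5.73
tool_pos: [0.3989, -0.049, 0.2111]
tool_rot: [0.002, -0.613, 0.79, -0.002]
contact_force: [-0.0, -0.7, -0.9]
gripper_width: 0.277
now [ 0.3989 -0.049   0.2111] ang -1.8209 rotvec tot [-0.0057 -0.0004 -0.0269] world d [ 0.1041 -0.242  -0.0061] tool d [ 0.2087 -0.1607  0.0071]
0.0209 -0.0161 0.0007  -0.0006 -0.0000 -0.0027
0.0209 -0.0160 0.0007  -0.0006 -0.0000 -0.0027
0.0210 -0.0160 0.0007  -0.0006 -0.0000 -0.0027
0.0210 -0.0159 0.0007  -0.0006 -0.0000 -0.0027
0.0210 -0.0158 0.0007  -0.0006 -0.0000 -0.0027
0.0211 -0.0158 0.0007  -0.0006 -0.0000 -0.0027
0.0211 -0.0157 0.0007  -0.0006 -0.0000 -0.0027
0.0212 -0.0157 0.0006  -0.0006 -0.0000 -0.0027
0.0212 -0.0156 0.0006  -0.0006 -0.0000 -0.0027
0.0213 -0.0156 0.0006  -0.0006 -0.0000 -0.0027
[-0.03546825 -0.70318698 -0.93650951]
```

```bash
python3 -m inch '.012 -.009 0 0 0 -.0027 1;.02 -.0155 0 0 0 -.0027 1;.023 -.0175 0 0 0 -.0027 1;.024 -.018 0 0 0 -.0027 1;.025 -.0185 0 0 0 -.0027 1;.025 -.0185 0 0 0 -.0027 1;.025 -.0185 0 0 0 -.0027 1;.024 -.018 0 0 0 -.0027 1;.02 -.015 0 0 0 -.0027 1;.012 -.0085 0 0 0 -.0027 1'; python3 -m inch '0 0 0 0 0 0 1;0 0 0 0 0 0 1'; python3 -c "
from h import *
import pickle
s=state();p=s['tool_pos'];plan((.503,-.291,.16),-1.794,1);print(s['contact_force'])
pickle.dump(camera_info('wrist'),open('w6.pkl','wb'))
cv2.imwrite('pics/w6.png',grab_frame('wrist'));cv2.imwrite('pics/s6.png',cv2.resize(grab_frame('side')[180:300,110:270],None,fx=4,fy=4,interpolation=2))"
```

```text
time: 6.57
tool_pos: [0.5015, -0.2925, 0.207]
tool_rot: [-0.0, -0.623, 0.782, -0.0]
contact_force: [-1.0, 0.7, -0.7]
gripper_width: 0.271
time: 6.73
tool_pos: [0.5006, -0.2902, 0.2066]
tool_rot: [0.0, -0.624, 0.782, 0.0]
contact_force: [0.2, 1.0, -1.3]
gripper_width: 0.272
now [ 0.5006 -0.2902  0.2066] ang -1.7950 rotvec tot [ 0.0005  0.0006 -0.001 ] world d [ 0.0024 -0.0008 -0.0466] tool d [ 0.0003 -0.0025  0.0466]
0.0003 -0.0025 0.0466  0.0005 0.0006 -0.0010
[ 0.24623951  0.99090825 -1.32730882]
```

View pics/w6.png

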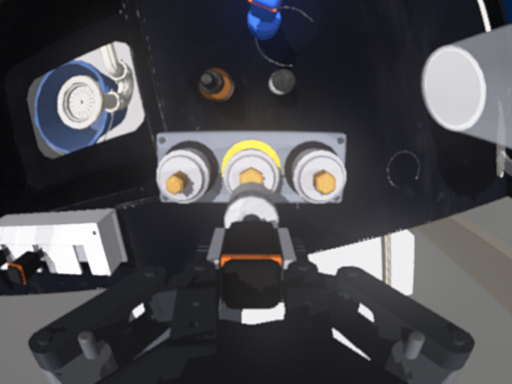

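View pics/s6.png

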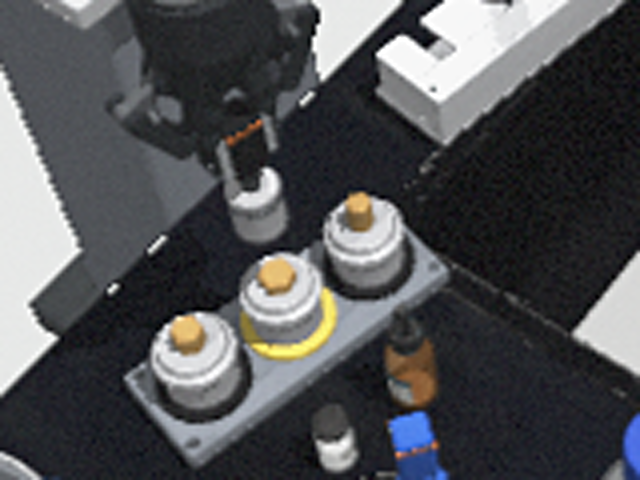

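```bash
python3 - <<'E'
from h import *
import pickle
W=pickle.load(open("w6.pkl","rb"))
im=cv2.imread("pics/w6.png")
cv2.imwrite("pics/c6.png",cv2.resize(im[130:250,180:320],None,fx=5,fy=5,interpolation=cv2.INTER_CUBIC))
s=state();T=Rq(s["tool_rot"]);p=s["tool_pos"]
P=lambda v:p+T.apply(v)
for nm,v in(("mouth front",(0,-.017,.069)),("mouth L",(-.017,0,.069)),("mouth R",(.017,0,.069)),("sleeve top front",(0,-.017,.029)),("sl top R",(.017,0,.029))):
    q=proj("wrist",P(v),W); print(nm,q,(q+.4-[180,130])*5, "side",(proj("side",P(v))-[110,180])*4)
q=proj("wrist",(.503,-.291,.082),W);print("nut top",q,(q+.4-[180,130])*5)
E
```

```text
mouth front [248.96701319 183.08908626] [346.83506595 267.44543132] side [274.85470438 231.22077393]
mouth L [226.44132518 205.0279233 ] [234.20662588 377.13961652] side [280.9837836  200.29946697]
mouth R [271.67183231 204.96613836] [460.35916155 376.83069179] side [237.54708994 230.00585453]
sleeve top front [248.56349109 199.813674  ] [344.81745545 351.06837   ] side [265.05398388 194.97149827]
sl top R [275.89409524 225.6230531 ] [481.47047621 480.1152655 ] side [226.64754165 193.75186738]
nut top [250.85749868 182.43915553] [356.28749342 264.19577765]
```

View pics/c6.png

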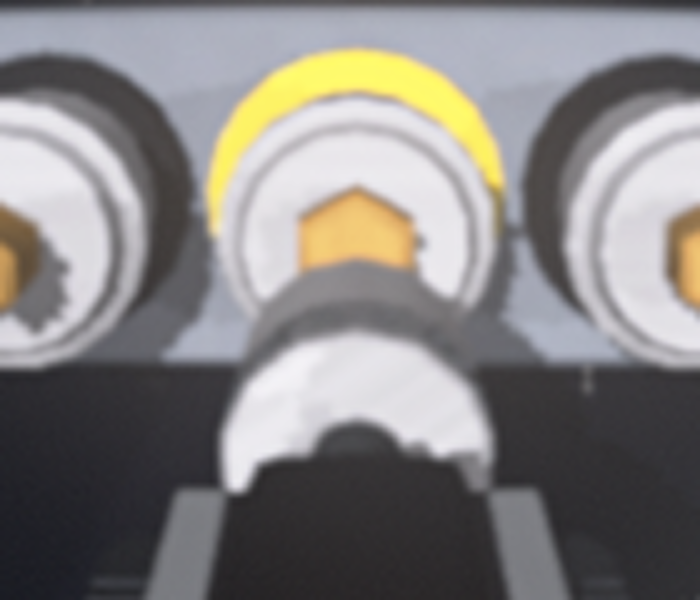

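```bash
python3 - <<'E'
from h import *
import pickle
W=pickle.load(open("w6.pkl","rb"))
s=state();T=Rq(s["tool_rot"]);p=s["tool_pos"]
P=lambda v:p+T.apply(v)
for v in((-.012,-.011,0),(.012,-.011,0),(.012,.011,0),(.026,-.011,0),(0,-.012,-.0095),(-.012,-.012,-.043),(.012,-.012,-.043),(0,-.012,.005)):
    q=proj("wrist",P(v),W); print(v,q,(q+.4-[180,130])*5)
a=cv2.imread("pics/w5.png");b=cv2.imread("pics/w6.png")
x=np.hstack([a[200:330,170:330],b[200:330,170:330]]);cv2.imwrite("pics/c56.png",cv2.resize(x,None,fx=2.5,fy=2.5,interpolation=cv2.INTER_CUBIC))
E
```

```text
(-0.012, -0.011, 0) [225.15495442 227.86166678] [227.77477209 491.30833391]
(0.012, -0.011, 0) [271.28944444 227.82539074] [458.44722221 491.12695372]
(0.012, 0.011, 0) [270.27506612 264.35991491] [453.37533059 673.79957456]
(0.026, -0.011, 0) [297.89802973 227.53386321] [591.49014864 489.66931607]
(0, -0.012, -0.0095) [248.03419333 233.70675834] [342.17096667 520.53379171]
(-0.012, -0.012, -0.043) [216.31778739 268.96002229] [183.58893696 696.80011144]
(0.012, -0.012, -0.043) [278.33347601 268.9996133 ] [493.66738007 696.9980665 ]
(0, -0.012, 0.005) [248.27426679 222.50400394] [343.37133395 464.52001969]
```

View pics/c56.png

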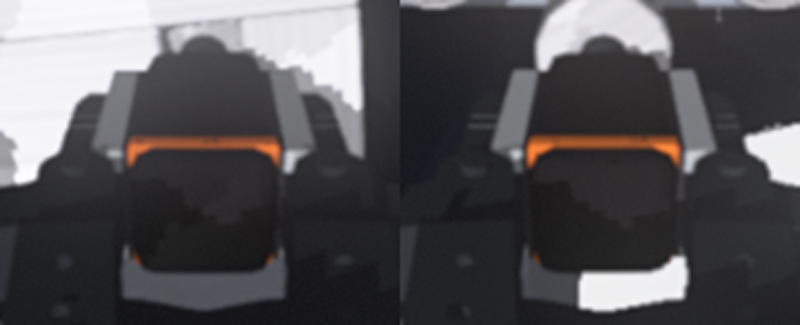

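```bash
python3 -m inch '-.0005 -.0015 .01 0 0 0 1;0 0 .014 0 0 0 1;0 0 .012 0 0 0 1;0 0 .006 0 0 0 1;0 0 .003 0 0 0 1;0 0 0 0 0 0 1;0 0 0 0 0 0 1'; python3 -c "
from h import *
import pickle
s=state();p=s['tool_pos'];plan((.503,-.291,.139),-1.794,1);print(s['contact_force'])
W=camera_info('wrist');pickle.dump(W,open('w7.pkl','wb'))
im=grab_frame('wrist');cv2.imwrite('pics/w7.png',im)
cv2.imwrite('pics/c7.png',cv2.resize(im[130:250,180:320],None,fx=5,fy=5,interpolation=2))
cv2.imwrite('pics/s7.png',cv2.resize(grab_frame('side')[180:300,110:270],None,fx=5,fy=5,interpolation=2))"
```

```text
time: 7.42
tool_pos: [0.5019, -0.2895, 0.1612]
tool_rot: [-0.0, -0.624, 0.781, 0.0]
contact_force: [-0.6, 0.6, -0.6]
gripper_width: 0.275
now [ 0.5019 -0.2895  0.1612] ang -1.7940 rotvec tot [0.0003 0.0001 0.    ] world d [ 0.0011 -0.0015 -0.0222] tool d [ 0.0013 -0.0015  0.0222]
0.0013 -0.0015 0.0222  0.0003 0.0001 0.0000
[-0.64711576  0.63389892 -0.63981589]
```

View pics/c7.png

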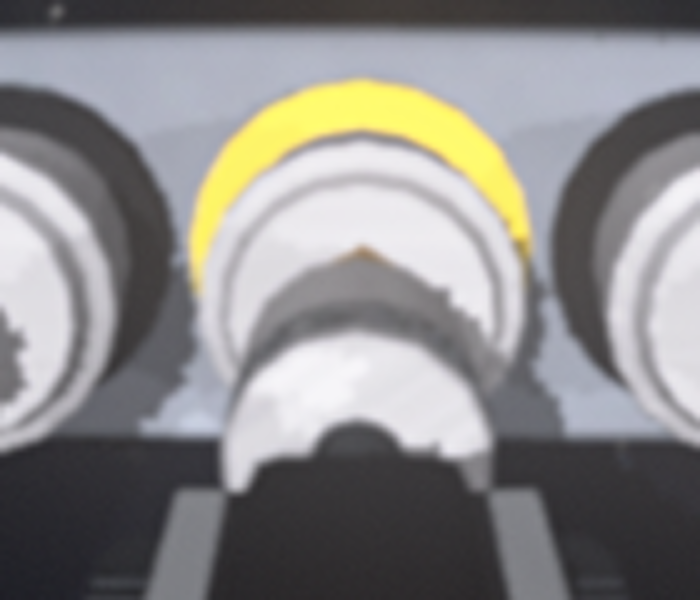

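View pics/s7.png

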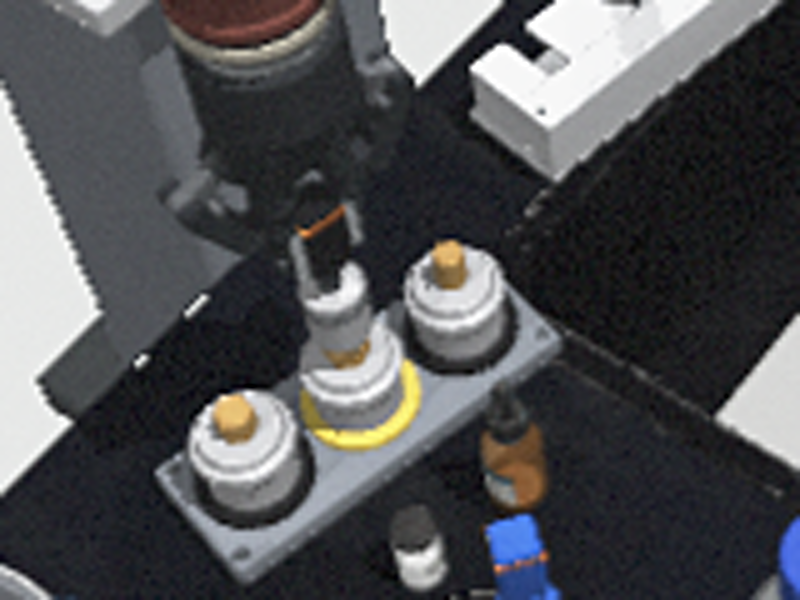

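```bash
python3 - <<'E'
from h import *
import pickle
W=pickle.load(open("w7.pkl","rb"))
s=state();T=Rq(s["tool_rot"]);p=s["tool_pos"]
P=lambda v:p+T.apply(v)
c=lambda q:((q+.4-[180,130])*5).round(1)
print("mouth front",c(proj("wrist",P((0,-.017,.069)),W)),"sleeve top front",c(proj("wrist",P((0,-.017,.029)),W)))
z=p[2]
for dy in(0,-.001,-.002,-.003,.002):
    # nut centred dy from tool axis: corner at r=12.7 z=.0795 ; flange ring front r~?, collar front 28@?
    print(dy,"corner",c(proj("wrist",P((0,dy-.0127,z-.0795)),W)),"top corner",c(proj("wrist",P((0,dy-.0105,z-.082)),W)),"cell edge r28 z.07",c(proj("wrist",P((0,dy-.028,z-.07)),W)),
     "side nut",proj("side",P((0,dy,z-.079))).round(2))
print("side mouth c",proj("side",P((0,0,.069))).round(2))
E
```

```text
mouth front [356.2 261.6] sleeve top front [356. 345.]
0 corner [356.3 266.4] top corner [356.2 284.3] cell edge r28 z.07 [356.3 158.4] side nut [178.7 246.8]
-0.001 corner [356.3 260.2] top corner [356.2 278. ] cell edge r28 z.07 [356.3 152.3] side nut [178.91 247.04]
-0.002 corner [356.2 253.9] top corner [356.2 271.8] cell edge r28 z.07 [356.3 146.1] side nut [179.13 247.27]
-0.003 corner [356.2 247.7] top corner [356.2 265.5] cell edge r28 z.07 [356.3 139.9] side nut [179.35 247.5 ]
0.002 corner [356.3 278.8] top corner [356.3 296.7] cell edge r28 z.07 [356.3 170.7] side nut [178.26 246.34]
side mouth c [177.88 243.88]
```

```bash
python3 -m inch '.0006 -.0022 .003 0 0 0 1;0 0 .003 0 0 0 1;0 0 0 0 0 0 1'; python3 -m inch '0 0 .002 0 0 0 1;0 0 .002 0 0 0 1;0 0 0 0 0 0 1';python3 -m inch '0 0 .0015 0 0 0 1;0 0 .0015 0 0 0 1;0 0 0 0 0 0 1'
```

```text
time: 7.77
tool_pos: [0.5038, -0.2905, 0.1548]
tool_rot: [-0.0, -0.624, 0.781, 0.0]
contact_force: [0.0, -0.7, -1.3]
gripper_width: 0.276
time: 8.02
tool_pos: [0.5036, -0.2904, 0.1508]
tool_rot: [-0.0, -0.624, 0.781, 0.0]
contact_force: [-0.8, -0.2, -1.3]
gripper_width: 0.275
time: 8.27
tool_pos: [0.5043, -0.2908, 0.1499]
tool_rot: [0.0, -0.624, 0.781, -0.0]
contact_force: [-1.4, 1.9, 4.8]
gripper_width: 0.273
```

```bash
python3 -m inch '0 0 .001 0 0 0 1;0 0 .001 0 0 0 1;0 0 0 0 0 0 1';python3 -m inch '.001 0 0 0 0 0 1;0 0 0 0 0 0 1'; python3 -m inch '-.001 -.001 0 0 0 0 1;0 0 0 0 0 0 1'; python3 -m inch '-.001 .001 0 0 0 0 1;0 0 0 0 0 0 1';  python3 -m inch '.001 .001 0 0 0 0 1;0 0 0 0 0 0 1'
```

```text
time: 8.52
tool_pos: [0.5045, -0.291, 0.1497]
tool_rot: [0.0, -0.624, 0.781, -0.001]
contact_force: [-3.8, 2.2, 10.8]
gripper_width: 0.271
time: 8.68
tool_pos: [0.5047, -0.2918, 0.1499]
tool_rot: [0.001, -0.624, 0.781, -0.001]
contact_force: [-2.2, 3.5, 12.0]
gripper_width: 0.271
time: 8.85
tool_pos: [0.5056, -0.2917, 0.15]
tool_rot: [-0.0, -0.624, 0.781, -0.001]
contact_force: [-5.2, 1.9, 10.6]
gripper_width: 0.275
time: 9.02
tool_pos: [0.5053, -0.2913, 0.1501]
tool_rot: [-0.0, -0.624, 0.781, -0.003]
contact_force: [-0.8, -0.5, 9.3]
gripper_width: 0.274
time: 9.18
tool_pos: [0.5049, -0.2915, 0.1501]
tool_rot: [0.001, -0.624, 0.782, -0.003]
contact_force: [1.0, 0.8, 8.7]
gripper_width: 0.276
```

```bash
python3 -m inch '0 .001 0 0 0 0 1;0 .0005 0 0 0 0 1'; python3 -m inch '0 .001 0 0 0 0 1;0 .0005 0 0 0 0 1'; python3 -m inch '0 .001 0 0 0 0 1;0 0 0 0 0 0 1';  python3 -m inch '-.001 0 0 0 0 0 1;-.001 0 0 0 0 0 1'; python3 -m inch '0 -.001 0 0 0 0 1;0 -.001 0 0 0 0 1'; python3 -c "
from h import *
import pickle
s=state();p=s['tool_pos'];plan((.503,-.291,.139),-1.794,1);print(s['contact_force'],s['ft_torque'])
W=camera_info('wrist');pickle.dump(W,open('w8.pkl','wb'))
im=grab_frame('wrist')
cv2.imwrite('pics/c8.png',cv2.resize(im[130:250,180:320],None,fx=5,fy=5,interpolation=2))
cv2.imwrite('pics/s8.png',cv2.resize(grab_frame('side')[210:280,145:225],None,fx=8,fy=8,interpolation=2))"
```

```text
time: 9.35
tool_pos: [0.5043, -0.2914, 0.1502]
tool_rot: [0.002, -0.624, 0.781, -0.004]
contact_force: [2.7, -0.9, 6.2]
gripper_width: 0.275
time: 9.52
tool_pos: [0.5023, -0.2911, 0.1497]
tool_rot: [0.001, -0.624, 0.781, -0.004]
contact_force: [0.2, -0.8, -0.2]
gripper_width: 0.272
time: 9.68
tool_pos: [0.5007, -0.2902, 0.1484]
tool_rot: [0.001, -0.624, 0.782, -0.002]
contact_force: [2.6, -0.0, 6.4]
gripper_width: 0.274
time: 9.85
tool_pos: [0.5009, -0.2894, 0.1482]
tool_rot: [-0.0, -0.624, 0.781, -0.003]
contact_force: [3.0, -3.9, 5.4]
gripper_width: 0.275
time: 10.02
tool_pos: [0.5018, -0.2895, 0.1481]
tool_rot: [-0.001, -0.624, 0.781, -0.002]
contact_force: [-1.6, -2.2, 8.9]
gripper_width: 0.279
now [ 0.5018 -0.2895  0.1481] ang -1.7939 rotvec tot [-0.0016 -0.0038  0.0001] world d [ 0.0012 -0.0015 -0.0091] tool d [ 0.0011 -0.0015  0.0091]
0.0011 -0.0015 0.0091  -0.0016 -0.0038 0.0001
[-1.59336703 -2.17485608  8.88994828] [-0.63815224  0.19554169 -0.01013975]
```

View pics/c8.png

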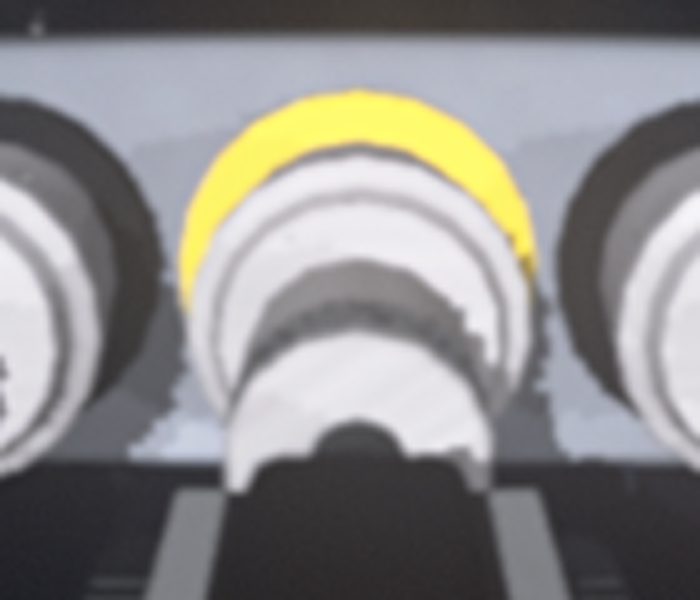

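View pics/s8.png

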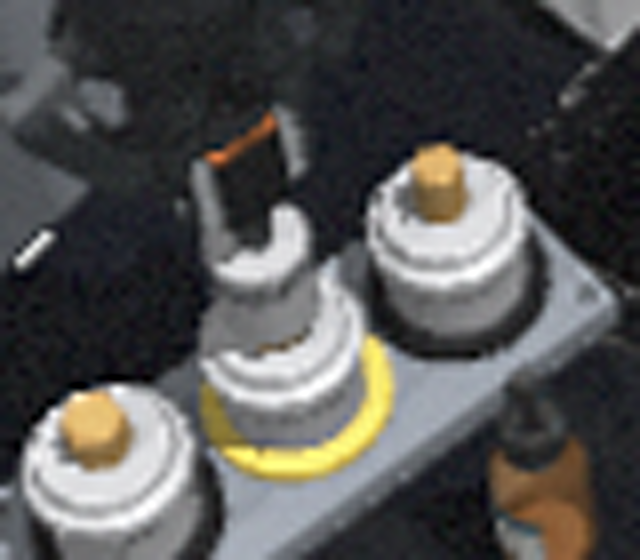

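```bash
python3 -m inch '0 0 .002 0 0 0 1;0 0 0 0 0 0 1'; python3 -m inch '.0007 0 0 0 0 0 1;0 0 0 0 0 0 1'; python3 -m inch '.0007 0 0 0 0 0 1;0 0 0 0 0 0 1'; python3 -m inch '0 .0008 0 0 0 0 1;0 0 0 0 0 0 1';  python3 -m inch '-.0008 0 0 0 0 0 1;0 0 0 0 0 .03 1'; python3 -m inch '0 0 0 0 0 -.06 1;0 0 0 0 0 0 1';python3 -m inch '0 -.0008 0 0 0 .03 1;0 0 0 0 0 0 1'
```

```text
time: 10.28
tool_pos: [0.502, -0.2898, 0.1479]
tool_rot: [-0.001, -0.624, 0.781, -0.002]
contact_force: [-1.6, -1.8, 14.2]
gripper_width: 0.273
time: 10.45
tool_pos: [0.502, -0.2899, 0.1478]
tool_rot: [-0.0, -0.624, 0.781, -0.002]
contact_force: [-2.0, 0.7, 14.3]
gripper_width: 0.274
time: 10.62
tool_pos: [0.5019, -0.2901, 0.1479]
tool_rot: [0.0, -0.624, 0.781, -0.001]
contact_force: [-2.0, 2.1, 15.0]
gripper_width: 0.275
time: 10.78
tool_pos: [0.5017, -0.29, 0.1479]
tool_rot: [0.001, -0.624, 0.781, -0.002]
contact_force: [-0.5, 2.0, 13.4]
gripper_width: 0.274
time: 10.95
tool_pos: [0.5017, -0.2898, 0.1479]
tool_rot: [-0.0, -0.612, 0.791, -0.003]
contact_force: [-0.1, -0.8, 12.2]
gripper_width: 0.27
time: 11.12
tool_pos: [0.5017, -0.2899, 0.1479]
tool_rot: [-0.0, -0.636, 0.771, -0.002]
contact_force: [0.3, -0.9, 13.2]
gripper_width: 0.277
time: 11.28
tool_pos: [0.502, -0.2899, 0.1478]
tool_rot: [-0.001, -0.624, 0.782, -0.002]
contact_force: [-1.3, -0.6, 14.1]
gripper_width: 0.274
```

```bash
python3 -m inch '0 0 -.008 0 0 0 1;0 0 -.015 0 0 0 1;0 0 -.02 0 0 0 1;0 0 -.018 0 0 0 1;0 0 -.006 0 0 0 1'; python3 -c "
from h import *
plan((.397,-.0486,.205),-1.821,10)"
```

```text
time: 11.7
tool_pos: [0.5011, -0.2885, 0.2128]
tool_rot: [-0.0, -0.624, 0.781, -0.0]
contact_force: [0.1, 0.1, -1.1]
gripper_width: 0.274
now [ 0.5011 -0.2885  0.2128] ang -1.7939 rotvec tot [ 0.0002 -0.0004  0.0271] world d [-0.1041  0.2399 -0.0078] tool d [-0.211   0.1546  0.0077]
-0.0211 0.0155 0.0008  0.0000 -0.0000 0.0027
-0.0211 0.0155 0.0008  0.0000 -0.0000 0.0027
-0.0210 0.0156 0.0008  0.0000 -0.0000 0.0027
-0.0210 0.0156 0.0008  0.0000 -0.0000 0.0027
-0.0209 0.0157 0.0008  0.0000 -0.0000 0.0027
-0.0209 0.0157 0.0008  0.0000 -0.0000 0.0027
-0.0208 0.0158 0.0008  0.0000 -0.0000 0.0027
-0.0208 0.0159 0.0008  0.0000 -0.0000 0.0027
-0.0208 0.0159 0.0008  0.0000 -0.0000 0.0027
-0.0207 0.0160 0.0008  0.0000 -0.0000 0.0027
```

```bash
python3 -m inch '-.011 .008 .001 0 0 .0027 1;-.02 .0145 .001 0 0 .0027 1;-.024 .0175 .001 0 0 .0027 1;-.025 .0185 .001 0 0 .0027 1;-.025 .0185 .001 0 0 .0027 1;-.025 .019 .001 0 0 .0027 1;-.025 .019 .001 0 0 .0027 1;-.024 .018 .001 0 0 .0027 1;-.019 .014 0 0 0 .0027 1;-.0115 .009 0 0 0 .0027 1'; python3 -m inch '0 0 .015 0 0 0 1;0 0 .025 0 0 0 1;0 0 .03 0 0 0 1;0 0 .015 0 0 0 1;0 0 0 0 0 0 1'; python3 -c "
from h import *
plan((.397,-.0486,.0765),-1.821,1)"
```

```text
time: 12.53
tool_pos: [0.3961, -0.0462, 0.201]
tool_rot: [-0.001, -0.614, 0.789, 0.002]
contact_force: [-0.3, -0.6, -1.0]
gripper_width: 0.276
time: 12.95
tool_pos: [0.3938, -0.047, 0.1122]
tool_rot: [-0.004, -0.613, 0.79, 0.005]
contact_force: [-0.5, 1.2, -1.3]
gripper_width: 0.276
now [ 0.3938 -0.047   0.1122] ang -1.8208 rotvec tot [0.0125 0.0004 0.0002] world d [ 0.0032 -0.0016 -0.0357] tool d [ 0.0008 -0.0039  0.0356]
0.0008 -0.0039 0.0356  0.0125 0.0004 0.0002
```

```bash
python3 -m inch '.0008 -.001 .012 0 0 0 1;0 0 .012 0 0 0 1;0 0 .007 0 0 0 1;0 0 0 0 0 0 1;0 0 0 0 0 0 1'; python3 -c "
from h import *
plan((.397,-.0486,.0765),-1.821,1)
cv2.imwrite('pics/w9.png',grab_frame('wrist'))
print(state()['contact_force'])"
```

```text
time: 13.37
tool_pos: [0.399, -0.0494, 0.0874]
tool_rot: [-0.0, -0.613, 0.79, 0.0]
contact_force: [0.3, 0.5, -0.8]
gripper_width: 0.273
now [ 0.399  -0.0494  0.0874] ang -1.8210 rotvec tot [ 0.001  -0.0001  0.    ] world d [-0.002   0.0008 -0.0109] tool d [-0.0003  0.0021  0.0109]
-0.0003 0.0021 0.0109  0.0010 -0.0001 0.0000
[ 0.02044392 -0.00366271 -0.51995374]
```

View pics/w9.png

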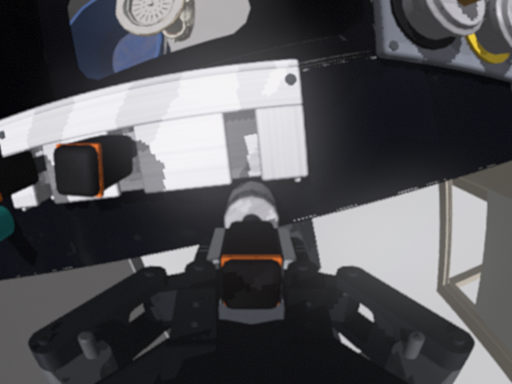

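```bash
python3 -m inch '0 .001 .006 0 0 0 1;0 0 .0045 0 0 0 1;0 0 0 0 0 0 1'; python3 -c "
from h import *
plan((.4537,-.0571,.0763),-1.821,1)"
```

```text
time: 13.67
tool_pos: [0.3977, -0.049, 0.0761]
tool_rot: [-0.0, -0.613, 0.79, 0.001]
contact_force: [0.4, -0.4, -1.4]
gripper_width: 0.274
now [ 0.3977 -0.049   0.0761] ang -1.8210 rotvec tot [0.0014 0.0001 0.    ] world d [ 0.056  -0.0081  0.0002] tool d [-0.006  -0.0563 -0.0003]
-0.0060 -0.0563 -0.0003  0.0014 0.0001 0.0000
```

```bash
python3 -m inch '-.0004 -.004 0 0 0 0 1;-.001 -.009 0 0 0 0 1;-.001 -.010 0 0 0 0 1;-.0011 -.010 0 0 0 0 1;0 0 0 0 0 0 1'; python3 -m inch '-.001 -.01 0 0 0 0 1;-.001 -.009 0 0 0 0 1;-.0005 -.0045 0 0 0 0 1;0 0 0 0 0 0 1;0 0 0 0 0 0 1'
```

```text
time: 14.08
tool_pos: [0.4329, -0.0544, 0.0776]
tool_rot: [0.001, -0.613, 0.79, -0.001]
contact_force: [-0.2, 0.1, -1.1]
gripper_width: 0.275
time: 14.5
tool_pos: [0.4542, -0.0573, 0.0768]
tool_rot: [-0.0, -0.613, 0.79, 0.0]
contact_force: [-0.4, -0.0, -2.0]
gripper_width: 0.274
```

Lower 2 mm, release partly open, retract up.

```bash
python3 -m inch '0 0 .0015 0 0 0 1;0 0 .001 0 0 0 1;0 0 0 0 0 0 1'; python3 -m inch '0 0 0 0 0 0 .45;0 0 0 0 0 0 .45;0 0 0 0 0 0 .45;0 0 0 0 0 0 .45'; python3 -c "
from h import *
plan((.4642,.0145,.15),-.31-1.5708,5)
cv2.imwrite('pics/w10.png',grab_frame('wrist'))"
```

```text
time: 14.75
tool_pos: [0.4542, -0.0573, 0.0743]
tool_rot: [-0.0, -0.613, 0.79, 0.0]
contact_force: [-0.5, 0.2, -0.2]
gripper_width: 0.276
time: 15.08
tool_pos: [0.4546, -0.0574, 0.0746]
tool_rot: [0.0, -0.613, 0.79, -0.0]
contact_force: [0.6, -0.6, -0.3]
gripper_width: 0.549
now [ 0.4546 -0.0574  0.0746] ang -1.8209 rotvec tot [-0.0003 -0.      0.0599] world d [0.0096 0.0719 0.0754] tool d [-0.072   0.0085 -0.0754]
-0.0144 0.0017 -0.0151  -0.0001 -0.0000 0.0120
-0.0144 0.0019 -0.0151  -0.0001 -0.0000 0.0120
-0.0144 0.0020 -0.0151  -0.0001 -0.0000 0.0120
-0.0143 0.0022 -0.0151  -0.0001 -0.0000 0.0120
-0.0143 0.0024 -0.0151  -0.0001 -0.0000 0.0120
```

View pics/w10.png

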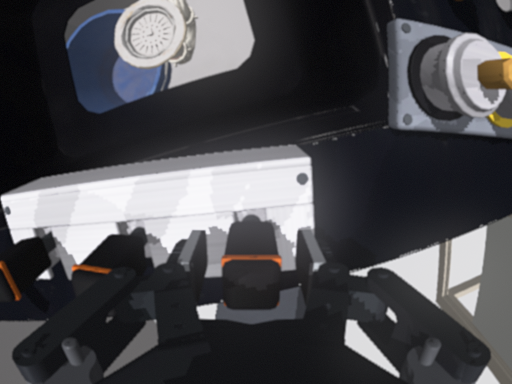

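```bash
python3 -m inch '0 0 -.01 0 0 0 .45;0 0 -.025 0 0 0 .45;0 0 -.03 0 0 0 .45;-.006 0 -.023 0 0 .01 .45;-.015 .002 -.006 0 0 .01 .45;-.018 .002 0 0 0 .01 .45;-.018 .0022 0 0 0 .01 .45;-.012 .0015 0 0 0 .01 .45;-.004 .001 0 0 0 .01 .45;0 0 0 0 0 0 .4'; python3 -c "
from h import *
import pickle
pickle.dump(camera_info('wrist'),open('w11.pkl','wb'))
plan((.463,.0145,.0745),-.31-1.5708,1)
cv2.imwrite('pics/w11.png',grab_frame('wrist'))"
```

```text
time: 15.97
tool_pos: [0.466, 0.0159, 0.169]
tool_rot: [0.0, -0.59, 0.807, -0.0]
contact_force: [1.1, 1.0, -0.1]
gripper_width: 0.599
now [0.466  0.0159 0.169 ] ang -1.8797 rotvec tot [-0.0006  0.      0.0011] world d [-0.003  -0.0014 -0.0945] tool d [0.0022 0.0025 0.0945]
0.0022 0.0025 0.0945  -0.0006 0.0000 0.0011
```

View pics/w11.png

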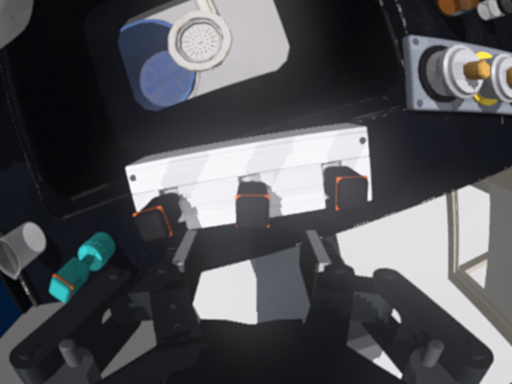

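```bash
python3 -m inch '.0013 .0025 .02 0 0 0 .4;0 0 .02 0 0 0 .4;0 0 .02 0 0 0 .4;0 0 .02 0 0 0 .4;0 0 .01 0 0 0 .4;0 0 .0045 0 0 0 .4;0 0 0 0 0 0 .4;0 0 0 0 0 0 .4'
python3 - <<'E'
from h import *
f=grab_frame("wrist");cv2.imwrite("pics/w12.png",f[180:340,130:370])
plan((.463,.0145,.0745),-1.881,1)
E
```

```text
time: 16.68
tool_pos: [0.4637, 0.0144, 0.0748]
tool_rot: [0.0, -0.589, 0.808, -0.0]
contact_force: [0.7, -0.3, -0.2]
gripper_width: 0.606
now [0.4641 0.0145 0.0753] ang -1.8813 rotvec tot [-0.0021  0.0004 -0.0003] world d [-0.0011  0.     -0.0008] tool d [0.0003 0.0011 0.0007]
0.0003 0.0011 0.0007  -0.0021 0.0004 -0.0003
```

View pics/w12.png

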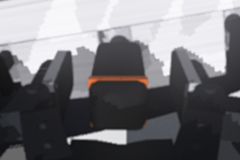

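```bash
python3 -m inch '0 .0008 0 0 0 0 1;0 0 0 0 0 0 1;0 0 0 0 0 0 1;0 0 0 0 0 0 1;0 0 0 0 0 0 1;0 0 0 0 0 0 1'; python3 -m inch '0 0 -.0013 0 0 0 1;0 0 -.0012 0 0 0 1;0 0 0 0 0 0 1'; python3 -c "
from h import *
s=state();p=s['tool_pos'];plan(p+.056*np.array([-.989,.1475,0]),-1.881,1);print(s['contact_force'])"
```

```text
time: 17.23
tool_pos: [0.4631, 0.015, 0.0751]
tool_rot: [0.001, -0.589, 0.808, -0.001]
contact_force: [-1.3, -0.5, 6.1]
gripper_width: 0.27
time: 17.48
tool_pos: [0.4618, 0.0151, 0.0759]
tool_rot: [-0.0, -0.589, 0.808, 0.0]
contact_force: [-0.2, -0.6, -2.3]
gripper_width: 0.275
now [0.4618 0.0151 0.0759] ang -1.8810 rotvec tot [ 0.001  -0.0001  0.    ] world d [-0.0554  0.0083  0.    ] tool d [0.009  0.0553 0.0001]
0.0090 0.0553 0.0001  0.0010 -0.0001 0.0000
[-0.21453674 -0.64750996 -2.2850051 ]
```

```bash
python3 -m inch '.0005 .003 -.001 0 0 0 1;.0013 .008 0 0 0 0 1;.0018 .011 0 0 0 0 1;.0018 .011 0 0 0 0 1;.0018 .011 0 0 0 0 1;.0014 .0085 0 0 0 0 1;.0006 .004 0 0 0 0 1;0 0 0 0 0 0 1;0 0 0 0 0 0 1'; python3 -m inch '0 0 -.01 0 0 0 1;0 0 -.02 0 0 0 1;0 0 -.03 0 0 0 1;0 0 -.03 0 0 0 1;0 0 -.025 0 0 0 1;0 0 -.015 0 0 0 1'; python3 -c "
from h import *
s=state();p=s['tool_pos'];plan((.5018,-.2899,.205),-1.794,10);print(s['contact_force'])"
```

```text
time: 18.23
tool_pos: [0.4056, 0.0236, 0.0774]
tool_rot: [0.0, -0.589, 0.808, -0.0]
contact_force: [0.5, 1.3, -1.0]
gripper_width: 0.273
time: 18.73
tool_pos: [0.4075, 0.0233, 0.2122]
tool_rot: [0.002, -0.589, 0.808, -0.002]
contact_force: [0.5, -0.4, -0.8]
gripper_width: 0.27
now [0.4075 0.0233 0.2122] ang -1.8811 rotvec tot [-0.0059  0.0008 -0.0871] world d [ 0.0943 -0.3132 -0.0072] tool d [ 0.2694 -0.1854  0.008 ]
0.0269 -0.0185 0.0008  -0.0006 0.0001 -0.0087
0.0271 -0.0183 0.0008  -0.0006 0.0001 -0.0087
0.0273 -0.0181 0.0008  -0.0006 0.0001 -0.0087
0.0274 -0.0178 0.0008  -0.0006 0.0001 -0.0087
0.0276 -0.0176 0.0008  -0.0006 0.0001 -0.0087
0.0277 -0.0173 0.0008  -0.0006 0.0001 -0.0087
0.0279 -0.0171 0.0007  -0.0006 0.0001 -0.0087
0.0280 -0.0169 0.0007  -0.0006 0.0001 -0.0087
0.0282 -0.0166 0.0007  -0.0006 0.0001 -0.0087
0.0283 -0.0164 0.0007  -0.0006 0.0001 -0.0087
[ 0.54026975 -0.42422009 -0.79837369]
```

```bash
python3 -m inch '.016 -.011 0 0 0 -.0087 1;.026 -.0175 .001 0 0 -.0087 1;.031 -.0205 .001 0 0 -.0087 1;.032 -.021 .001 0 0 -.0087 1;.033 -.021 .001 0 0 -.0087 1;.033 -.0205 .001 0 0 -.0087 1;.033 -.020 .001 0 0 -.0087 1;.031 -.0185 .001 0 0 -.0087 1;.025 -.0148 .001 0 0 -.0087 1;.0155 -.009 0 0 0 -.0087 1'; python3 -m inch '0 0 0 0 0 0 1;0 0 0 0 0 0 1'; python3 -c "
from h import *
s=state();p=s['tool_pos'];plan((.5018,-.2899,.16),-1.794,1);print(s['contact_force'])
cv2.imwrite('pics/c13.png',cv2.resize(grab_frame('wrist')[130:330,180:320],None,fx=3,fy=3,interpolation=2))"
```

```text
time: 19.57
tool_pos: [0.4999, -0.292, 0.1998]
tool_rot: [-0.0, -0.623, 0.782, -0.0]
contact_force: [-0.2, 0.1, -0.6]
gripper_width: 0.272
time: 19.73
tool_pos: [0.4996, -0.2895, 0.1997]
tool_rot: [0.0, -0.623, 0.782, 0.0]
contact_force: [0.6, 0.2, -1.3]
gripper_width: 0.269
now [ 0.4996 -0.2895  0.1997] ang -1.7956 rotvec tot [ 0.0003  0.0005 -0.0016] world d [ 0.0022 -0.0004 -0.0397] tool d [-0.0001 -0.0023  0.0397]
-0.0001 -0.0023 0.0397  0.0003 0.0005 -0.0016
[ 0.59709643  0.22819514 -1.34841895]
```

View pics/c13.png

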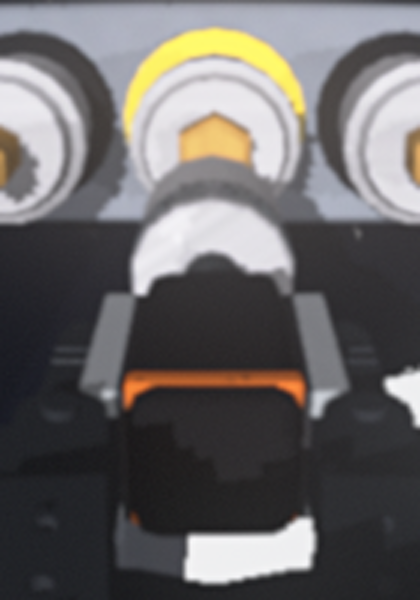

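```bash
python3 -m inch '0 -.0016 .01 0 0 -.0015 1;0 0 .014 0 0 0 1;0 0 .012 0 0 0 1;0 0 .006 0 0 0 1;0 0 .003 0 0 0 1;0 0 0 0 0 0 1;0 0 0 0 0 0 1'; python3 -m inch '0 0 .002 0 0 0 1;0 0 .0015 0 0 0 1;0 0 0 0 0 0 1'; python3 -m inch '0 0 .0015 0 0 0 1;0 0 .0015 0 0 0 1;0 0 0 0 0 0 1'
```

```text
time: 20.37
tool_pos: [0.5008, -0.2888, 0.1543]
tool_rot: [-0.0, -0.625, 0.781, 0.0]
contact_force: [0.6, 0.8, -2.3]
gripper_width: 0.272
time: 20.62
tool_pos: [0.5009, -0.2891, 0.1511]
tool_rot: [0.0, -0.624, 0.781, -0.0]
contact_force: [0.5, 0.9, -0.7]
gripper_width: 0.273
time: 20.87
tool_pos: [0.5016, -0.2894, 0.1509]
tool_rot: [0.0, -0.625, 0.781, -0.001]
contact_force: [-1.7, 2.4, 8.0]
gripper_width: 0.271
```

```bash
python3 -m inch '0 .001 .0005 0 0 0 1;0 0 0 0 0 0 1'; python3 -m inch '.001 0 0 0 0 0 1;0 0 0 0 0 0 1'; python3 -m inch '0 -.001 0 0 0 0 1;0 -.001 0 0 0 0 1'; python3 -m inch '-.001 0 0 0 0 0 1;-.001 0 0 0 0 0 1'; python3 -m inch '0 .0015 0 0 0 0 1;0 .001 0 0 0 0 1'
```

```text
time: 21.03
tool_pos: [0.5013, -0.2894, 0.1508]
tool_rot: [0.001, -0.625, 0.781, -0.002]
contact_force: [-1.4, 2.4, 8.7]
gripper_width: 0.276
time: 21.2
tool_pos: [0.5013, -0.2902, 0.1508]
tool_rot: [0.001, -0.625, 0.781, -0.002]
contact_force: [-0.6, 3.3, 8.4]
gripper_width: 0.272
time: 21.37
tool_pos: [0.5024, -0.2906, 0.1506]
tool_rot: [0.0, -0.625, 0.781, -0.001]
contact_force: [-4.2, 1.9, 8.9]
gripper_width: 0.272
time: 21.53
tool_pos: [0.5027, -0.2901, 0.1506]
tool_rot: [-0.001, -0.625, 0.781, -0.002]
contact_force: [-2.5, -2.5, 7.3]
gripper_width: 0.272
time: 21.7
tool_pos: [0.5017, -0.2896, 0.1508]
tool_rot: [0.001, -0.624, 0.781, -0.004]
contact_force: [1.9, -1.7, 5.3]
gripper_width: 0.27
```

```bash
python3 -m inch '0 .001 .0005 0 0 0 1;0 .001 0 0 0 0 1'; python3 -m inch '.001 0 0 0 0 0 1;.0015 0 0 0 0 0 1'; python3 -m inch '.001 0 0 0 0 0 1;0 -.001 0 0 0 0 1';python3 -m inch '0 -.0015 0 0 0 0 1;-.001 -.0015 0 0 0 0 1'; python3 -m inch '-.001 0 0 0 0 0.03 1;-.0005 .001 0.001 0 0 -.06 1;0 .0005 0 0 0 .03 1;0 0 .001 0 0 0 1'; python3 -c "
from h import *
s=state();p=s['tool_pos'];plan((.5018,-.2899,.2),-1.794,1);print(s['contact_force'])
cv2.imwrite('pics/c14.png',cv2.resize(grab_frame('wrist')[130:330,180:320],None,fx=3,fy=3,interpolation=2));cv2.imwrite('pics/s14.png',cv2.resize(grab_frame('side')[210:280,145:225],None,fx=8,fy=8,interpolation=2))"
```

```text
time: 21.87
tool_pos: [0.5004, -0.2892, 0.1508]
tool_rot: [0.001, -0.624, 0.781, -0.005]
contact_force: [2.6, -1.2, 6.9]
gripper_width: 0.276
time: 22.03
tool_pos: [0.4998, -0.2902, 0.1508]
tool_rot: [0.002, -0.625, 0.781, -0.003]
contact_force: [2.0, 3.3, 8.6]
gripper_width: 0.271
time: 22.2
tool_pos: [0.4999, -0.2913, 0.1509]
tool_rot: [0.002, -0.625, 0.781, -0.002]
contact_force: [-1.8, 3.7, 10.6]
gripper_width: 0.277
time: 22.37
tool_pos: [0.5018, -0.2917, 0.1507]
tool_rot: [-0.0, -0.625, 0.781, -0.002]
contact_force: [-4.8, 0.3, 9.6]
gripper_width: 0.275
time: 22.7
tool_pos: [0.5024, -0.291, 0.1505]
tool_rot: [0.001, -0.624, 0.781, -0.004]
contact_force: [-2.6, 1.0, 17.5]
gripper_width: 0.273
now [ 0.5024 -0.291   0.1505] ang -1.7934 rotvec tot [-0.0079 -0.0042  0.0006] world d [-0.0006  0.0011  0.0495] tool d [-0.0007  0.0004 -0.0495]
-0.0007 0.0004 -0.0495  -0.0079 -0.0042 0.0006
[-2.5700927   0.95460638 17.45439698]
```

View pics/c14.png

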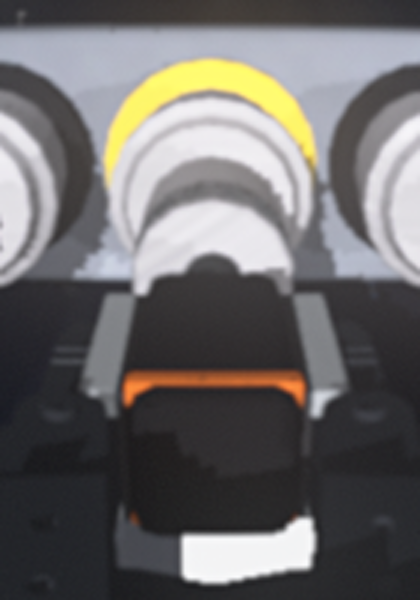

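View pics/s14.png

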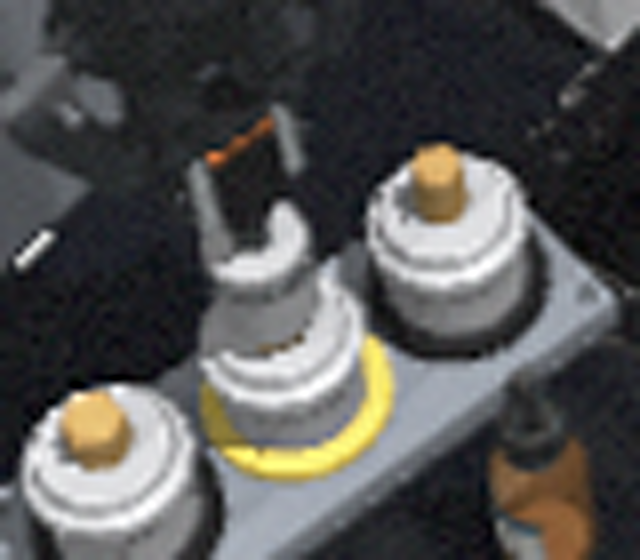

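```bash
python3 -m inch '0 0 -.008 0 0 0 1;0 0 -.015 0 0 0 1;0 0 -.02 0 0 0 1;0 0 -.018 0 0 0 1;0 0 -.006 0 0 0 1'; python3 -c "
from h import *
plan((.404,.0238,.205),-1.881,10)"
```

```text
time: 23.22
tool_pos: [0.5009, -0.2895, 0.2151]
tool_rot: [0.001, -0.625, 0.781, -0.002]
contact_force: [1.3, -0.2, -1.2]
gripper_width: 0.269
now [ 0.5009 -0.2895  0.2151] ang -1.7925 rotvec tot [-0.0042 -0.0016  0.0885] world d [-0.0969  0.3133 -0.0101] tool d [-0.2843  0.1635  0.0089]
-0.0284 0.0163 0.0009  -0.0004 -0.0002 0.0088
-0.0283 0.0166 0.0009  -0.0004 -0.0002 0.0088
-0.0281 0.0168 0.0009  -0.0004 -0.0002 0.0088
-0.0280 0.0171 0.0009  -0.0004 -0.0002 0.0088
-0.0278 0.0173 0.0009  -0.0004 -0.0002 0.0088
-0.0277 0.0176 0.0010  -0.0004 -0.0002 0.0088
-0.0275 0.0178 0.0010  -0.0004 -0.0002 0.0088
-0.0274 0.0181 0.0010  -0.0004 -0.0002 0.0088
-0.0272 0.0183 0.0010  -0.0004 -0.0002 0.0088
-0.0270 0.0186 0.0010  -0.0004 -0.0002 0.0088
```

```bash
python3 -m inch '-.016 .009 .001 0 0 .0088 1;-.026 .015 .001 0 0 .0088 1;-.032 .0188 .001 0 0 .0088 1;-.033 .020 .001 0 0 .0088 1;-.0335 .0207 .001 0 0 .0088 1;-.0335 .021 .001 0 0 .0088 1;-.0335 .0215 .001 0 0 .0088 1;-.031 .0203 .001 0 0 .0088 1;-.0245 .0165 .001 0 0 .0088 1;-.0155 .0105 .001 0 0 .0088 1'; python3 -m inch '0 0 .008 0 0 0 1;0 0 .02 0 0 0 1;0 0 .03 0 0 0 1;0 0 .025 0 0 0 1;0 0 .012 0 0 0 1;0 0 0 0 0 0 1;0 0 0 0 0 0 1'; python3 -c "
from h import *
plan((.404,.0238,.0775),-1.881,1)
cv2.imwrite('pics/w15.png',grab_frame('wrist'))"
```

```text
time: 24.05
tool_pos: [0.4029, 0.0277, 0.201]
tool_rot: [-0.0, -0.59, 0.807, 0.001]
contact_force: [0.3, -1.2, -2.3]
gripper_width: 0.277
time: 24.63
tool_pos: [0.4036, 0.0249, 0.1057]
tool_rot: [-0.001, -0.589, 0.808, 0.001]
contact_force: [0.3, -1.1, -1.4]
gripper_width: 0.273
now [0.4036 0.0249 0.1057] ang -1.8810 rotvec tot [ 0.0025 -0.0006 -0.    ] world d [ 0.0004 -0.0011 -0.0282] tool d [ 0.0009 -0.0008  0.0282]
0.0009 -0.0008 0.0282  0.0025 -0.0006 -0.0000
```

View pics/w15.png

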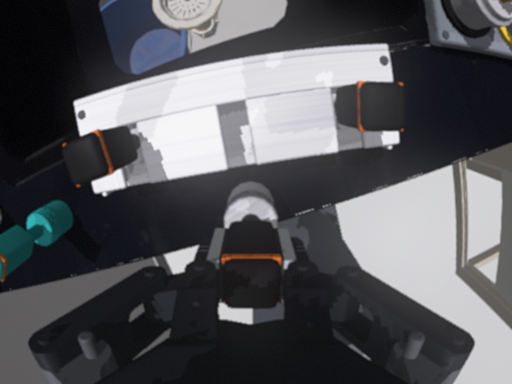

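```bash
python3 -m inch '.0008 -.0005 .012 0 0 0 1;0 0 .01 0 0 0 1;0 0 .005 0 0 0 1;0 0 .001 0 0 0 1;0 0 0 0 0 0 1;0 0 0 0 0 0 1'; python3 -c "
from h import *
plan((.4618,.0151,.0775),-1.881,1);print(state()['contact_force'])"
```

```text
time: 25.18
tool_pos: [0.405, 0.0243, 0.0794]
tool_rot: [0.0, -0.59, 0.808, -0.0]
contact_force: [-0.1, -0.1, -2.6]
gripper_width: 0.275
now [0.405  0.0243 0.0794] ang -1.8805 rotvec tot [-0.0007  0.0002  0.0005] world d [ 0.0568 -0.0092 -0.0019] tool d [-0.0086 -0.0569  0.0019]
-0.0086 -0.0569 0.0019  -0.0007 0.0002 0.0005
[-0.08618908 -0.10680189 -2.64452614]
```

```bash
python3 -m inch '0 0 .002 0 0 0 1;-.0006 -.004 0 0 0 0 1;-.0014 -.009 0 0 0 0 1;-.0015 -.010 0 0 0 0 1;-.0015 -.010 0 0 0 0 1;0 0 0 0 0 0 1'; python3 -m inch '-.0015 -.01 0 0 0 0 1;-.0014 -.009 0 0 0 0 1;-.0007 -.005 0 0 0 0 1;0 0 0 0 0 0 1;0 0 0 0 0 0 1'
```

```text
time: 25.68
tool_pos: [0.4395, 0.0186, 0.0777]
tool_rot: [0.001, -0.589, 0.808, -0.001]
contact_force: [-0.1, 0.1, -1.3]
gripper_width: 0.277
time: 26.1
tool_pos: [0.4615, 0.0151, 0.0769]
tool_rot: [-0.0, -0.59, 0.808, 0.0]
contact_force: [-0.5, -0.2, -1.5]
gripper_width: 0.273
```

```bash
python3 -m inch '0 0 .001 0 0 0 1;0 0 .001 0 0 0 1;0 0 0 0 0 0 1'; python3 -m inch '0 0 0 0 0 0 .45;0 0 0 0 0 0 .45;0 0 0 0 0 0 .45;0 0 0 0 0 0 .45';python3 -m inch '0 0 -.01 0 0 0 .45;0 0 -.025 0 0 0 .45;0 0 -.03 0 0 0 .45;0 0 -.022 0 0 0 .45;0 0 -.006 0 0 0 .4'; python3 -c "
from h import *
plan((.4755,.0880,.17),-.04-1.5708,7)"
```

```text
time: 26.35
tool_pos: [0.4613, 0.0152, 0.0751]
tool_rot: [-0.0, -0.59, 0.808, 0.0]
contact_force: [-0.6, -0.5, 0.8]
gripper_width: 0.272
time: 26.68
tool_pos: [0.4616, 0.0151, 0.075]
tool_rot: [0.0, -0.59, 0.808, -0.0]
contact_force: [-0.7, 0.2, -0.1]
gripper_width: 0.556
time: 27.1
tool_pos: [0.4641, 0.0148, 0.1734]
tool_rot: [0.003, -0.59, 0.808, -0.003]
contact_force: [0.6, -0.6, 1.1]
gripper_width: 0.6
now [0.4641 0.0148 0.1734] ang -1.8804 rotvec tot [-0.0084  0.0004 -0.2696] world d [ 0.0114  0.0732 -0.0034] tool d [-0.0732  0.0115  0.0035]
-0.0105 0.0016 0.0005  -0.0012 0.0001 -0.0385
-0.0105 0.0012 0.0005  -0.0012 0.0001 -0.0385
-0.0105 0.0008 0.0005  -0.0012 0.0001 -0.0385
-0.0106 0.0004 0.0005  -0.0012 0.0001 -0.0385
-0.0106 0.0000 0.0005  -0.0012 0.0001 -0.0385
-0.0106 -0.0004 0.0005  -0.0012 0.0001 -0.0385
-0.0105 -0.0008 0.0005  -0.0012 0.0001 -0.0385
```

```bash
python3 -m inch '-.0105 .0016 0 0 0 -.0385 .4;-.0105 .0012 0 0 0 -.0385 .4;-.0105 .0008 0 0 0 -.0385 .4;-.0106 .0004 0 0 0 -.0385 .4;-.0106 0 0 0 0 -.0385 .4;-.0106 -.0004 0 0 0 -.0385 .4;-.0105 -.0008 0 0 0 -.0385 .4;0 0 0 0 0 0 .4;0 0 0 0 0 0 .4'; python3 -c "
from h import *
import pickle
pickle.dump(camera_info('wrist'),open('w16.pkl','wb'))
plan((.4755,.0880,.075),-.04-1.5708,1)
cv2.imwrite('pics/w16.png',grab_frame('wrist'))"
```

```text
time: 27.85
tool_pos: [0.473, 0.0889, 0.1677]
tool_rot: [-0.0, -0.693, 0.721, 0.0]
contact_force: [-0.1, 0.4, 0.5]
gripper_width: 0.601
now [0.473  0.0889 0.1677] ang -1.6094 rotvec tot [ 0.0005 -0.0004  0.0014] world d [ 0.0025 -0.0009 -0.0927] tool d [ 0.0008 -0.0025  0.0927]
0.0008 -0.0025 0.0927  0.0005 -0.0004 0.0014
```

View pics/w16.png

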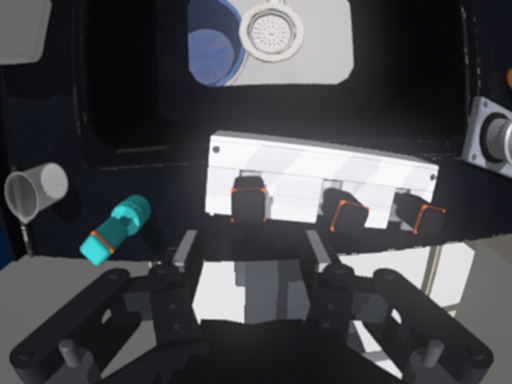

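```bash
python3 -m inch '-.0005 -.0022 .02 0 0 0 .4;0 0 .02 0 0 0 .4;0 0 .02 0 0 0 .4;0 0 .018 0 0 0 .4;0 0 .01 0 0 0 .4;0 0 .004 0 0 0 .4;0 0 0 0 0 0 .4;0 0 0 0 0 0 .4'
python3 - <<'E'
from h import *
f=grab_frame("wrist");cv2.imwrite("pics/w17.png",cv2.resize(f[180:340,130:370],None,fx=2.5,fy=2.5))
plan((.4755,.0880,.0745),-1.6108,1)
E
```

```text
time: 28.57
tool_pos: [0.4759, 0.0885, 0.0767]
tool_rot: [0.0, -0.693, 0.721, -0.0]
contact_force: [0.6, 0.5, 0.2]
gripper_width: 0.603
now [0.4763 0.0886 0.0772] ang -1.6112 rotvec tot [-0.0022  0.0001 -0.0004] world d [-0.0008 -0.0006 -0.0027] tool d [0.0006 0.0008 0.0027]
0.0006 0.0008 0.0027  -0.0022 0.0001 -0.0004
```

View pics/w17.png

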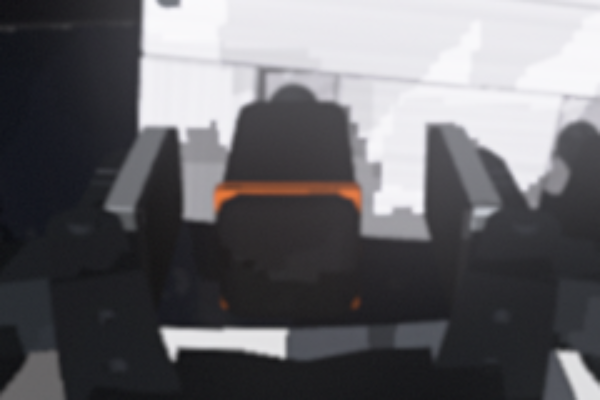

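```bash
python3 -m inch '-.0025 .0005 .002 0 0 0 .4;0 0 0 0 0 0 .4;0 0 0 0 0 0 1;0 0 0 0 0 0 1;0 0 0 0 0 0 1;0 0 0 0 0 0 1;0 0 0 0 0 0 1;0 0 0 0 0 0 1'; python3 -c "
from h import *
s=state();print(s['tool_pos'],s['contact_force'],s['ft_torque'])"
```

```text
time: 29.28
tool_pos: [0.4753, 0.0912, 0.0744]
tool_rot: [0.0, -0.693, 0.721, -0.0]
contact_force: [-0.8, -0.7, 3.2]
gripper_width: 0.272
[0.47529144 0.09122762 0.07439681] [-0.77948309 -0.73812612  3.2172891 ] [0.09556732 0.0425419  0.02561977]
```

```bash
python3 -m inch '0 0 -.0014 0 0 0 1;0 0 -.0012 0 0 0 1;0 0 0 0 0 0 1'; python3 -c "
from h import *
s=state();p=s['tool_pos'];plan(p+.056*np.array([-.989,.1475,0]),-1.611,1);print(s['contact_force'])"
```

```text
time: 29.53
tool_pos: [0.4744, 0.0912, 0.0761]
tool_rot: [-0.0, -0.693, 0.721, 0.0]
contact_force: [0.7, 0.7, -1.9]
gripper_width: 0.274
now [0.4744 0.0912 0.0761] ang -1.6109 rotvec tot [ 0.001  -0.0001  0.0001] world d [-0.0554  0.0083  0.    ] tool d [-0.006   0.0557  0.0001]
-0.0060 0.0557 0.0001  0.0010 -0.0001 0.0001
[ 0.73489188  0.6706236  -1.8975318 ]
```

```bash
python3 -m inch '-.0003 .003 0 0 0 0 1;-.0009 .008 0 0 0 0 1;-.0012 .011 0 0 0 0 1;-.0012 .011 0 0 0 0 1;-.0012 .011 0 0 0 0 1;-.0008 .008 0 0 0 0 1;-.0004 .004 0 0 0 0 1;0 0 0 0 0 0 1;0 0 0 0 0 0 1'; python3 -m inch '0 0 -.01 0 0 0 1;0 0 -.02 0 0 0 1;0 0 -.03 0 0 0 1;0 0 -.03 0 0 0 1;0 0 -.025 0 0 0 1;0 0 -.015 0 0 0 1'; python3 -c "
from h import *
s=state();p=s['tool_pos'];plan((.5018,-.2899,.205),-1.794,12);print(s['contact_force'])"
```

```text
time: 30.28
tool_pos: [0.4192, 0.0995, 0.0766]
tool_rot: [0.0, -0.693, 0.721, -0.0]
contact_force: [-0.7, -0.1, -1.2]
gripper_width: 0.275
time: 30.78
tool_pos: [0.4211, 0.0995, 0.2114]
tool_rot: [0.002, -0.693, 0.721, -0.002]
contact_force: [0.2, -1.5, -1.5]
gripper_width: 0.274
now [0.4211 0.0995 0.2114] ang -1.6112 rotvec tot [-0.0059  0.0011  0.1828] world d [ 0.0807 -0.3894 -0.0064] tool d [ 0.3858 -0.0963  0.0067]
0.0322 -0.0080 0.0006  -0.0005 0.0001 0.0152
0.0320 -0.0085 0.0006  -0.0005 0.0001 0.0152
0.0319 -0.0090 0.0006  -0.0005 0.0001 0.0152
0.0317 -0.0095 0.0006  -0.0005 0.0001 0.0152
0.0316 -0.0100 0.0006  -0.0005 0.0001 0.0152
0.0314 -0.0105 0.0006  -0.0005 0.0001 0.0152
0.0313 -0.0109 0.0005  -0.0005 0.0001 0.0152
0.0311 -0.0114 0.0005  -0.0005 0.0001 0.0152
0.0309 -0.0119 0.0005  -0.0005 0.0001 0.0152
0.0308 -0.0123 0.0005  -0.0005 0.0001 0.0152
0.0306 -0.0128 0.0005  -0.0005 0.0001 0.0152
0.0304 -0.0133 0.0005  -0.0005 0.0001 0.0152
[ 0.20087789 -1.52882505 -1.501782  ]
```

```bash
python3 -m inch '.018 -.0045 0 0 0 .0152 1;.032 -.0085 0 0 0 .0152 1;.037 -.0104 0 0 0 .0152 1;.037 -.011 0 0 0 .0152 1;.037 -.0117 0 0 0 .0152 1;.036 -.012 0 0 0 .0152 1;.036 -.0126 0 0 0 .0152 1;.036 -.0132 0 0 0 .0152 1;.036 -.0139 0 0 0 .0152 1;.034 -.0136 0 0 0 .0152 1';python3 -m inch '.0255 -.0107 0 0 0 .0152 1;.013 -.0056 0 0 0 .0152 1;0 0 0 0 0 0 1;0 0 0 0 0 0 1'; python3 -c "
from h import *
s=state();p=s['tool_pos'];plan((.5018,-.2899,.16),-1.794,1);print(s['contact_force'])
cv2.imwrite('pics/c18.png',cv2.resize(grab_frame('wrist')[130:330,180:320],None,fx=3,fy=3,interpolation=2))"
```

```text
time: 31.62
tool_pos: [0.4922, -0.253, 0.2074]
tool_rot: [0.0, -0.635, 0.772, -0.001]
contact_force: [-0.1, -0.1, -1.4]
gripper_width: 0.275
time: 31.95
tool_pos: [0.5003, -0.2913, 0.2067]
tool_rot: [0.0, -0.624, 0.782, 0.0]
contact_force: [-0.2, 0.1, -1.8]
gripper_width: 0.274
now [ 0.5003 -0.2913  0.2067] ang -1.7942 rotvec tot [ 0.0004  0.0009 -0.0002] world d [ 0.0015  0.0014 -0.0467] tool d [-0.0017 -0.0012  0.0467]
-0.0017 -0.0012 0.0467  0.0004 0.0009 -0.0002
[-0.23532228  0.1367751  -1.79971126]
```

View pics/c18.png

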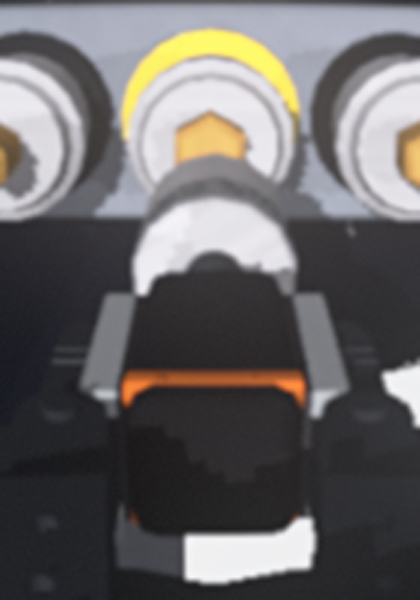

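```bash
python3 -m inch '-.0014 -.0006 .01 0 0 0 1;0 0 .016 0 0 0 1;0 0 .014 0 0 0 1;0 0 .008 0 0 0 1;0 0 .004 0 0 0 1;0 0 0 0 0 0 1;0 0 0 0 0 0 1'; python3 -m inch '0 0 .002 0 0 0 1;0 0 .0015 0 0 0 1;0 0 0 0 0 0 1'; python3 -m inch '0 0 .0015 0 0 0 1;0 0 .0015 0 0 0 1;0 0 0 0 0 0 1'
```

```text
time: 32.58
tool_pos: [0.5012, -0.2897, 0.1546]
tool_rot: [0.0, -0.624, 0.781, -0.0]
contact_force: [-0.0, -0.3, -1.5]
gripper_width: 0.275
time: 32.83
tool_pos: [0.5013, -0.2901, 0.1514]
tool_rot: [0.0, -0.624, 0.781, -0.0]
contact_force: [-0.1, 0.9, -2.0]
gripper_width: 0.274
time: 33.08
tool_pos: [0.5009, -0.2899, 0.1477]
tool_rot: [-0.0, -0.624, 0.781, 0.0]
contact_force: [-0.1, -0.8, -1.8]
gripper_width: 0.272
```

No contact down to 0.1477: it is passing over the nut. Continue gently.

```bash
python3 -m inch '0 0 .0015 0 0 0 1;0 0 .0015 0 0 0 1;0 0 0 0 0 0 1'; python3 -m inch '0 0 .0015 0 0 0 1;0 0 .0015 0 0 0 1;0 0 0 0 0 0 1'; python3 -m inch '0 0 .001 0 0 0 1;0 0 .001 0 0 0 1;0 0 0 0 0 0 1'
```

```text
time: 33.33
tool_pos: [0.5009, -0.2898, 0.1445]
tool_rot: [-0.0, -0.624, 0.781, 0.0]
contact_force: [0.6, -0.9, -1.9]
gripper_width: 0.274
time: 33.58
tool_pos: [0.5009, -0.2898, 0.1416]
tool_rot: [-0.0, -0.624, 0.781, 0.0]
contact_force: [-1.1, 0.4, -1.6]
gripper_width: 0.27
time: 33.83
tool_pos: [0.501, -0.2898, 0.1397]
tool_rot: [-0.0, -0.624, 0.781, 0.0]
contact_force: [-0.3, -0.6, -2.8]
gripper_width: 0.274
```

```bash
python3 -m inch '0 0 .001 0 0 0 1;0 0 .001 0 0 0 1;0 0 0 0 0 0 1'; python3 -m inch '0 0 .001 0 0 0 1;0 0 .0005 0 0 0 1;0 0 0 0 0 0 1;0 0 0 0 0 0 1'
```

```text
time: 34.08
tool_pos: [0.5013, -0.2901, 0.1385]
tool_rot: [0.0, -0.624, 0.781, -0.0]
contact_force: [-0.1, 0.3, 0.5]
gripper_width: 0.277
time: 34.42
tool_pos: [0.5015, -0.2902, 0.1384]
tool_rot: [0.0, -0.624, 0.781, -0.0]
contact_force: [-2.6, 2.8, 6.8]
gripper_width: 0.275
```

```bash
python3 -m inch '0 0 0 0 0 0 1;0 0 0 0 0 0 1'; python3 -c "
from h import *
s=state();print(s['tool_pos'],s['contact_force'],s['ft_torque'],s['tool_rot'])
w=grab_frame('wrist');cv2.imwrite('pics/w19.png',w);sd=grab_frame('side');cv2.imwrite('pics/s19.png',cv2.resize(sd[120:300,130:310],None,fx=3.3,fy=3.3,interpolation=2));cv2.imwrite('pics/t19.png',grab_frame('top'))"
```

```text
time: 34.58
tool_pos: [0.5015, -0.2902, 0.1384]
tool_rot: [0.0, -0.624, 0.781, -0.0]
contact_force: [-3.3, 2.1, 6.2]
gripper_width: 0.272
[ 0.50146525 -0.29016251  0.13841153] [-3.3049647   2.062862    6.22362706] [ 0.50516823  0.57609228 -0.04620054] [ 1.07194748e-04 -6.24228285e-01  7.81241889e-01 -3.84592310e-04]
```

View pics/w19.png

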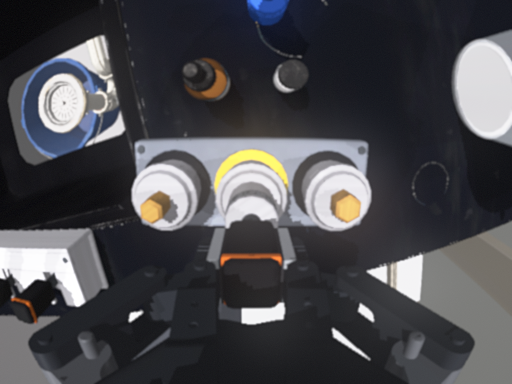

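View pics/s19.png

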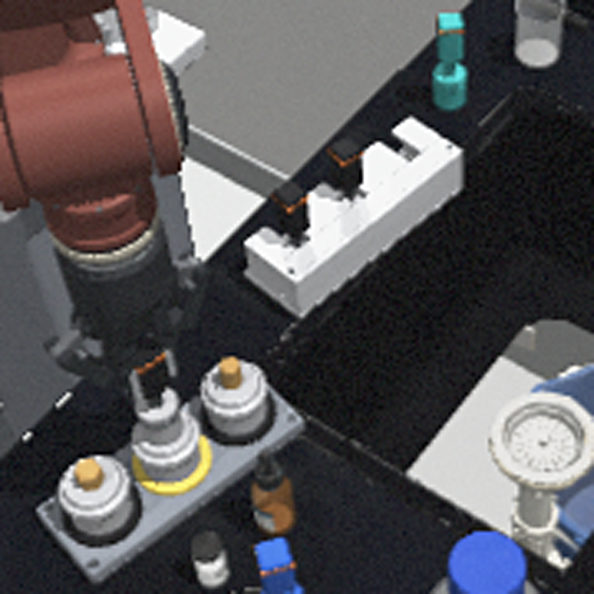

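View pics/t19.png

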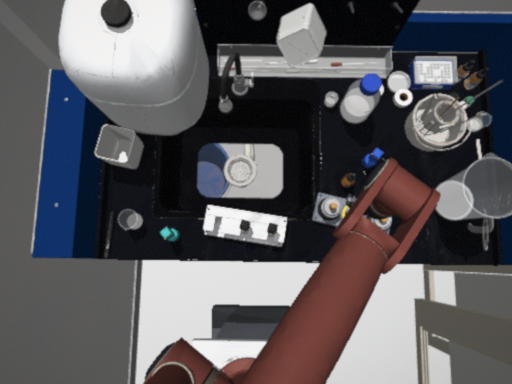

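```bash
python3 -c "
from plant import *
print(job_done())"
```

```text
the job is handed in; nothing more can be done
None
```

The driver that fits is the one from the left (+y) slot. It is seated flush on the middle nut, upright and still gripped, and I handed the job in at about 34.7 s.

**Tries:**
- **Right-slot driver:** it stopped about 9 mm above the flange, caught on the nut's chamfer, and did not drop under small shifts, turns and 15 N of push. I put it back in its slot.
- **Middle-slot driver:** it stopped about 11.5 mm high on top of the nut and did not drop during a search of about ±2 mm. I put it back in its slot.
- **Left-slot driver:** it slid over the nut with no contact and stopped on the flange.

**Last checks:**
- **Seating:** the tool stopped at z 0.1384 m, within a millimetre of the nominal 0.139 m. It is straight down and pressing with about 6 N, plus 3 to 4 N sideways.
- **Scene:** the last side and top pictures show the other two drivers standing in the rack. The dropper bottle, vial, beaker and both look-alikes appear where they were; I judged that by eye and did not measure it.

**Disagreements:** The side camera's two-view heights read up to 11 mm low: about 0.071 m for the nut top against 0.082 m, and about 0.111 m for the driver tops against 0.118 m. The wrist and top cameras differed by 2 to 3 mm. I settled the final alignment by touch.

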